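# Charge the ice crusher and hold its lever at half-way

## Task

With the scoop, carry at least two ice cubes from the steel tray into the open hopper on top of the red ice crusher (do not touch the ice with the gripper), then lay the scoop back inside the tray and let go of it. Then press the crusher's red spring lever down with the empty gripper until it is level, half-way to its stop and never down to the stop, and finish while still holding it there; leave the bottle, glass and other things where they stand.

Things in the scene. Friction and masses are not known exactly. Their poses are not given: they have to be found in the camera images.
- tray: Open stainless ice tray, fixed to the table: 228 (x) by 124 (y) by 45 mm high outside, walls and floor 4 mm thick. Origin under its centre on the table, z up. Its x axis runs along its length. At the start the ice lies in its -x half (nearer the robot) and the scoop in its +x half with its lip towards the ice (-x).
- scoop: Aluminium ice scoop with an upright black handle, 0.15 to 0.35 kg. Flat blade 95 mm (x) by 92 mm (y), 2.5 mm thick; rear wall 35 mm high at x = +46 mm; side walls 30 mm high on the rear 60 mm only; the open front edge (lip) is at x = -47.5 mm. Origin at the centre of the blade's underside; -x points out over the lip, z up from the blade. The scoop, 92 mm wide, fits lengthwise in the tray, 116 mm wide inside; the ice cannot slip past it.
- scoop_grip (a point): Grip point on the scoop's handle, at (66.7, 0, 115) mm in the scoop's frame. The handle is a straight bar 18 mm wide (y, grip across this) by 24 mm deep, rising from 16 to 148 mm above the blade's underside and leaning back (towards +x) by 0.2 rad.
- scoop_lip (a point): Middle of the scoop's front edge (underside of the blade), at (-47.5, 0, 0) mm in the scoop's frame.
- crusher: Red ice crusher, fixed to the table, 180 (x) by 170 (y) mm, rim 175 mm above the table. Origin under its centre on the table, z up. Open square steel hopper on top, 136 mm by 136 mm inside, 70 mm deep, centred on the origin. Its lever sticks out on its -y side.
- hopper_floor (a point): Centre of the hopper's floor, 105 mm above the table; axes as the crusher's. The rim is 70 mm above this point.
- lever (a joint): Spring-loaded hold-to-run lever of the crusher, in rad: 0 = up (points up by 0.3 rad), 0.3 = level (half-way, beside the green mark), 0.6 = fully down on its stop. It springs up when let go. The hinge is horizontal along the crusher's x axis at (0, -92, 100) mm in the crusher's frame; the lever reaches out towards the crusher's -y. At the pad it takes about 4 N to start, 8 N at level, 12 N at the stop.
- lever_pad (a point): Centre of the top face of the lever's square red pad (42 mm by 42 mm, 10 mm thick), 105 mm from the hinge; press it down from above. From up to level this point sinks about 31 mm, and about as much again to the stop; level, it is 105 mm above the table. Site axes turn with the lever.
- ice0_centre (a point): Centre of ice cube 0: pale blue-white, 26 mm with rounded edges, 15 g, slippery (friction about 0.1).
- ice1_centre (a point): Centre of ice cube 1: pale blue-white, 26 mm with rounded edges, 15 g, slippery (friction about 0.1).
- ice2_centre (a point): Centre of ice cube 2: pale blue-white, 26 mm with rounded edges, 15 g, slippery (friction about 0.1).
- ice3_centre (a point): Centre of ice cube 3: pale blue-white, 26 mm with rounded edges, 15 g, slippery (friction about 0.1).
- ice4_centre (a point): Centre of ice cube 4: pale blue-white, 26 mm with rounded edges, 15 g, slippery (friction about 0.1).
- ice5_centre (a point): Centre of ice cube 5: pale blue-white, 26 mm with rounded edges, 15 g, slippery (friction about 0.1).
- champagne: Bystander, leave alone: dark green sparkling-wine bottle with gold foil, 88 mm across, 300 mm tall. Origin at the centre of its underside.
- glass_a: Bystander, leave alone: clear stemless tasting glass, 80 mm across, 90 mm tall. Origin at the centre of its underside.
- stopper: Bystander, leave alone: small steel bottle stopper, 38 mm across, 54 mm tall, standing. Origin at the centre of its underside.
- corkscrew: Bystander, leave alone: folded waiter's corkscrew with a wooden handle, 130 mm long, 14 mm high, lying. Origin at the centre of its underside.
- cork_pot: Bystander, leave alone: white ceramic pot of corks, 104 mm across, 77 mm tall. Origin at the centre of its underside.
Things that resemble listed ones, but are neither listed nor needed, are in the scene too. What is shaped like the part that bears ice1_centre but green or yellow is not meant.

How it is judged:
On the way, in this order (a step that is already met when the one before it is completed fails the run):
1. at least two ice cubes are in the crusher's hopper (((horizontal distance between ice1_centre and hopper_floor below 0.085 m and z of ice1_centre in the frame of hopper_floor between 0 and 0.068 m) or (horizontal distance between ice2_centre and hopper_floor below 0.085 m and z of ice2_centre in the frame of hopper_floor between 0 and 0.068 m) or (horizontal distance between ice3_centre and hopper_floor below 0.085 m and z of ice3_centre in the frame of hopper_floor between 0 and 0.068 m) or (horizontal distance between ice4_centre and hopper_floor below 0.085 m and z of ice4_centre in the frame of hopper_floor between 0 and 0.068 m) or (horizontal distance between ice5_centre and hopper_floor below 0.085 m and z of ice5_centre in the frame of hopper_floor between 0 and 0.068 m)) and ((horizontal distance between ice0_centre and hopper_floor below 0.085 m and z of ice0_centre in the frame of hopper_floor between 0 and 0.068 m) or (horizontal distance between ice2_centre and hopper_floor below 0.085 m and z of ice2_centre in the frame of hopper_floor between 0 and 0.068 m) or (horizontal distance between ice3_centre and hopper_floor below 0.085 m and z of ice3_centre in the frame of hopper_floor between 0 and 0.068 m) or (horizontal distance between ice4_centre and hopper_floor below 0.085 m and z of ice4_centre in the frame of hopper_floor between 0 and 0.068 m) or (horizontal distance between ice5_centre and hopper_floor below 0.085 m and z of ice5_centre in the frame of hopper_floor between 0 and 0.068 m)) and ((horizontal distance between ice0_centre and hopper_floor below 0.085 m and z of ice0_centre in the frame of hopper_floor between 0 and 0.068 m) or (horizontal distance between ice1_centre and hopper_floor below 0.085 m and z of ice1_centre in the frame of hopper_floor between 0 and 0.068 m) or (horizontal distance between ice3_centre and hopper_floor below 0.085 m and z of ice3_centre in the frame of hopper_floor between 0 and 0.068 m) or (horizontal distance between ice4_centre and hopper_floor below 0.085 m and z of ice4_centre in the frame of hopper_floor between 0 and 0.068 m) or (horizontal distance between ice5_centre and hopper_floor below 0.085 m and z of ice5_centre in the frame of hopper_floor between 0 and 0.068 m)) and ((horizontal distance between ice0_centre and hopper_floor below 0.085 m and z of ice0_centre in the frame of hopper_floor between 0 and 0.068 m) or (horizontal distance between ice1_centre and hopper_floor below 0.085 m and z of ice1_centre in the frame of hopper_floor between 0 and 0.068 m) or (horizontal distance between ice2_centre and hopper_floor below 0.085 m and z of ice2_centre in the frame of hopper_floor between 0 and 0.068 m) or (horizontal distance between ice4_centre and hopper_floor below 0.085 m and z of ice4_centre in the frame of hopper_floor between 0 and 0.068 m) or (horizontal distance between ice5_centre and hopper_floor below 0.085 m and z of ice5_centre in the frame of hopper_floor between 0 and 0.068 m)) and ((horizontal distance between ice0_centre and hopper_floor below 0.085 m and z of ice0_centre in the frame of hopper_floor between 0 and 0.068 m) or (horizontal distance between ice1_centre and hopper_floor below 0.085 m and z of ice1_centre in the frame of hopper_floor between 0 and 0.068 m) or (horizontal distance between ice2_centre and hopper_floor below 0.085 m and z of ice2_centre in the frame of hopper_floor between 0 and 0.068 m) or (horizontal distance between ice3_centre and hopper_floor below 0.085 m and z of ice3_centre in the frame of hopper_floor between 0 and 0.068 m) or (horizontal distance between ice5_centre and hopper_floor below 0.085 m and z of ice5_centre in the frame of hopper_floor between 0 and 0.068 m)) and ((horizontal distance between ice0_centre and hopper_floor below 0.085 m and z of ice0_centre in the frame of hopper_floor between 0 and 0.068 m) or (horizontal distance between ice1_centre and hopper_floor below 0.085 m and z of ice1_centre in the frame of hopper_floor between 0 and 0.068 m) or (horizontal distance between ice2_centre and hopper_floor below 0.085 m and z of ice2_centre in the frame of hopper_floor between 0 and 0.068 m) or (horizontal distance between ice3_centre and hopper_floor below 0.085 m and z of ice3_centre in the frame of hopper_floor between 0 and 0.068 m) or (horizontal distance between ice4_centre and hopper_floor below 0.085 m and z of ice4_centre in the frame of hopper_floor between 0 and 0.068 m))), for 0.2 s.
2. the scoop lies in the tray again, let go (all of step 1 and x of scoop in the frame of tray between -0.11 and 0.11 m and y of scoop in the frame of tray between -0.062 and 0.062 m and z of scoop in the frame of tray between -0.01 and 0.05 m and contact force between each of the arm, the fingers and scoop below 0.1 N and linear speed of scoop below 0.05 m/s), for 0.2 s.
3. the gripper holds the lever about level (all of step 2 and value of joint lever between 0.18 and 0.42 rad and contact force between the fingers and crusher above 1 N), for 0.2 s.
At the end, for the whole second after the job is handed in: Two or more ice cubes lie in the hopper below its rim; the scoop lies in the tray (origin over its floor, under 50 mm up), untouched, at rest; the fingers press the lever with over 1 N and it stays between 0.18 and 0.42 rad (level is 0.30) through the last second (all of step 3); the arm keeps its last pose, push and grip.
It fails at once if the gripper or arm touches the ice (contact force between any of the fingers, the arm and ice0 above 0.5 N or contact force between any of the fingers, the arm and ice1 above 0.5 N or contact force between any of the fingers, the arm and ice2 above 0.5 N or contact force between any of the fingers, the arm and ice3 above 0.5 N or contact force between any of the fingers, the arm and ice4 above 0.5 N or contact force between any of the fingers, the arm and ice5 above 0.5 N).
It fails at once if the lever is pushed down to its stop (value of joint lever above 0.56 rad).
It fails at once if a bystander is moved by more than 30 mm or knocked over ((distance of champagne from where it was at the start of the episode above 0.03 m or angle between champagne's own z axis and vertical above 0.5 rad) or (distance of glass_a from where it was at the start of the episode above 0.03 m or angle between glass_a's own z axis and vertical above 0.5 rad) or (distance of stopper from where it was at the start of the episode above 0.03 m or angle between stopper's own z axis and vertical above 0.5 rad) or (distance of corkscrew from where it was at the start of the episode above 0.03 m or angle between corkscrew's own z axis and vertical above 0.5 rad) or (distance of cork_pot from where it was at the start of the episode above 0.03 m or angle between cork_pot's own z axis and vertical above 0.5 rad)).
It also fails if it takes over 72 s, if anything falls off the work surface, if the arm or the gripper's body presses on something with over 40 N, if the wrist force passes 120 N, or if a joint passes its speed limit or range.

## Robot

A 6-joint arm with a two-finger parallel gripper is mounted at the origin on the work surface. World frame = base frame: x ahead of the robot, y to its left, z up, the work surface at z = 0. Lengths are in m, angles in rad, forces in N, time in s.
With the tool pointing down it reaches from about 0.35 to 0.975 m from the base axis. Payload 4.9 kg.
Tool frame: the origin (TCP) lies at the centre of the arm's flange, where the gripper is bolted on; the fingertips stand 173 mm ahead of it and the grasp point (between the pads) lies 155 mm ahead of it (ctrl.finger_overhang is the distance from the TCP to the fingertips, in m); z points along the fingers, y is the direction in which the jaws open and shut (so a half turn about z gives the same grasp; the last joint's range is limited). The gripper opens to 85 mm and grips with 20 to 120 N. Pads are 22 mm wide; open, the fingers measure 114 mm over their backs; the gripper's body (76 mm by 85 mm) begins 54 mm behind the grasp point. The pads swing forward as they close: fully open they stand 13 mm farther back than shut.
Start: joints at [-1.426, 0.053, 1.613, -0, 1.476, -0.119], TCP at [0.163, -0.603, 0.405] pointing down, gripper open.
Joint ranges: [-3.01, 3.01], [-1.01, 2.22], [0.06, 2.58], [-1.02, 4.17], [0.09, 2.62], [-3.14, 3.14]. Speed limits (rad/s): [2.57, 2.57, 3.14, 3.14, 3.14, 3.14].

## Interface

Orientations are given as a rotation vector (axis times angle).
In Python, from station import ctrl, eyes, spotter gives the robot as it stands.
- The arm moves only by the shell command python3 -m crank 'ROWS' [FORCE]. ROWS is JSON, a list of rows, each a list of 7 numbers: the turn, a rotation vector about the tool's x, y, z in rad, then the shift along the tool's x, y, z in mm, then the closure, from -1 (fully open) to 1 (shut). A call has 1 to 8 rows; each row shifts and turns the pose as measured when the row begins, along the tool's axes as they then stand; what a row does not reach is not made up. A row lasts 1/12 s, in which the tool goes at most 41.7 mm and 7.16 degrees, less where a joint would pass 70% of its speed; a pose out of reach is approached as far as the arm can. A call is refused whole if a number of a shift passes 41.7 or a number of a turn 0.125, either way. A call with a gripper value outside its range is refused whole. The fingers move at their own pace and stop on an object; FORCE is the grip in N (left out, the last holds). Time passes only in rows, so rows that do not move let the fingers close. It gives the time, the measured TCP pose, the force and the opening at its end, in the units of the state.
- ctrl.get_obs(): the state, without advancing time (a new reading comes with each control period).
- eyes.get_image(name): name is "scene" or "side" or "wrist"; returns a dict with "image" (480x640x3 uint8, red, green, blue), "vertical_fov" (degrees; the focal length in pixels is half the picture's height over the tangent of half this angle, whatever the lens; pixels are square), "cx", "cy" (the principal point, pixels), "rvec" (rotation vector, rad) and "tvec" (3), from world to camera coordinates, as OpenCV has them; the wrist camera has in their place "mount" (4x4, takes a point from camera to tool coordinates, whose origin is the TCP and whose axes are the flange's). Camera axes: x right, y down, z forward; pixel columns grow to the right and rows downward; lengths in m; the calibration is good to about 2 mm. The wrist camera is an equidistant fisheye: a pixel r from the principal point sees the ray r / f radians off the axis. A picture is of the moment at which its call begins: read the wrist's pose just before it. There is no depth.
- ctrl.finish_job(): hands the job in, once; it reports no verdict.
Trained networks look in a picture, given as the dict that the camera call returned (one of the last four; its "shot" number tells which), for a name from the list of things; names that differ only in an ending like _2 or _b are one class to them, and where a whole thing is asked for, a point or a joint stands for the part that bears it (a point fixed in the world has none). Each returns a list of dicts, best first, with "confidence" (0 to 1); they miss things now and then, are a little off and sometimes report something else, mostly with a low value. They report only what shows in the picture. A call takes as long as a camera call. They do not tell look-alikes from the thing itself.
- spotter.look_for(query, picture): "centre" ([x, y, z] in m, in world coordinates, good to about 4 mm: the middle of the surface that is visible of it).
- spotter.outline_of(query, picture): "region" (480x640 bool, what is visible of it).
- spotter.mark_of(query, picture): "centre" ([x, y, z] in m, in world coordinates, good to about 4 mm: a listed point, or the origin of a listed thing).
The state is a dict: "t": time; "q": joint angles; "dq": joint speeds; "effort": joint torques, N m; "tool_pos": TCP position; "tool_rot": TCP orientation; "contact_force": force on the tool from outside, world axes, zero at the start; "wrist_torque": the same for the moment, N m; "opening": finger opening in m.
Only numpy, scipy, OpenCV 4.12 (cv2) and the standard library are available. Lean on these libraries where they do the work, as an engineer would, in place of code of your own. Each camera call takes 0.05 s, during which the arm holds its last target.

## Working session

There is one attempt and no reset: what is moved stays moved. The work goes in short steps, Python scripts to look and compute and a shell command to move; the robot and the scene stay as the last step left them, time stands still between calls to the robot, and variables do not carry over. Pictures are saved under pics/ and viewed, and the job is handed in when it is done.

```bash
ls; mkdir -p pics
cat > h.py <<'E'
import numpy as np, cv2
from scipy.spatial.transform import Rotation as R
from station import ctrl, eyes, spotter
def st(p=True):
    o=ctrl.get_obs()
    if p: print('t',round(o['t'],2),'pos',np.round(o['tool_pos'],4),'rot',np.round(o['tool_rot'],3),'F',np.round(o['contact_force'],1),'op',round(o['opening'],4),'q',np.round(o['q'],2))
    return o
def shot(n,f=None):
    d=eyes.get_image(n)
    if f: cv2.imwrite('pics/'+f,cv2.cvtColor(d['image'],cv2.COLOR_RGB2BGR))
    return d
E
python3 - <<'E'
from h import *
st()
for n in ['scene','side','wrist']:
    d=shot(n,n+'0.png')
    print(n,{k:v for k,v in d.items() if k!='image'})
    if n!='wrist':
      for q in ['tray','scoop','scoop_grip','scoop_lip','crusher','hopper_floor','lever_pad','ice0_centre','champagne','glass_a','stopper','corkscrew','cork_pot']:
        try:
            r=spotter.mark_of(q,d)
            print(q,[(np.round(x['centre'],3).tolist(),round(x['confidence'],2)) for x in r[:8]])
        except Exception as e: print(q,e)
E
```

```text
pics
t 0.0 pos [ 0.1629 -0.6031  0.4035] rot [-3.112 -0.413  0.   ] F [ 0.2  0.4 -0.6] op 0.0856 q [-1.43  0.05  1.61  0.    1.48 -0.12]
scene {'vertical_fov': 47.720269614702566, 'cx': 325.53730682012247, 'cy': 239.81027168260087, 'rvec': array([ 0.95378398,  2.56478229, -0.96101468]), 'tvec': array([ 0.39637248, -0.20434918,  1.44418084]), 'shot': 1}
tray [([0.525, 0.188, 0.006], 0.92), ([0.483, 0.183, 0.016], 0.17)]
scoop [([0.556, 0.196, 0.004], 0.96), ([0.521, 0.188, 0.006], 0.72), ([0.474, 0.217, 0.018], 0.62)]
scoop_grip [([0.622, 0.207, 0.114], 0.95), ([0.388, -0.012, 0.001], 0.18)]
scoop_lip [([0.511, 0.189, 0.004], 0.62)]
crusher [([0.515, -0.225, 0.001], 0.8), ([0.47, 0.217, 0.017], 0.6)]
hopper_floor [([0.517, -0.232, 0.1], 0.72), ([0.509, 0.191, 0.005], 0.52)]
lever_pad [([0.495, -0.418, 0.135], 0.67)]
ice0_centre [([0.487, 0.141, 0.019], 0.64)]
champagne [([0.701, 0.42, -0.001], 0.69)]
glass_a [([0.728, -0.376, 0.002], 0.93)]
stopper [([0.386, -0.014, 0.001], 0.81), ([0.486, 0.144, 0.018], 0.57)]
corkscrew []
cork_pot [([0.73, 0.271, -0.0], 0.57)]
side {'vertical_fov': 
[... 760 characters left out ...]
 [([0.73, -0.368, -0.003], 0.79), ([0.698, 0.42, -0.002], 0.64)]
stopper [([0.709, 0.01, -0.004], 0.73), ([0.39, -0.013, -0.0], 0.62)]
corkscrew [([0.709, 0.009, 0.0], 0.7), ([0.469, 0.217, 0.02], 0.53)]
cork_pot [([0.733, 0.267, 0.001], 0.55)]
wrist {'vertical_fov': 65.70646984690485, 'cx': 312.30288304680954, 'cy': 238.01562411688138, 'mount': array([[ 7.65939803e-04, -9.45333291e-01, -3.26104863e-01,
         8.42302185e-02],
       [ 9.99999707e-01,  7.20728866e-04,  2.59458221e-04,
         2.60240274e-05],
       [-1.02413053e-05, -3.26104966e-01,  9.45333566e-01,
         3.16474181e-02],
       [ 0.00000000e+00,  0.00000000e+00,  0.00000000e+00,
         1.00000000e+00]]), 'shot': 3}
```

View pics/scene0.png

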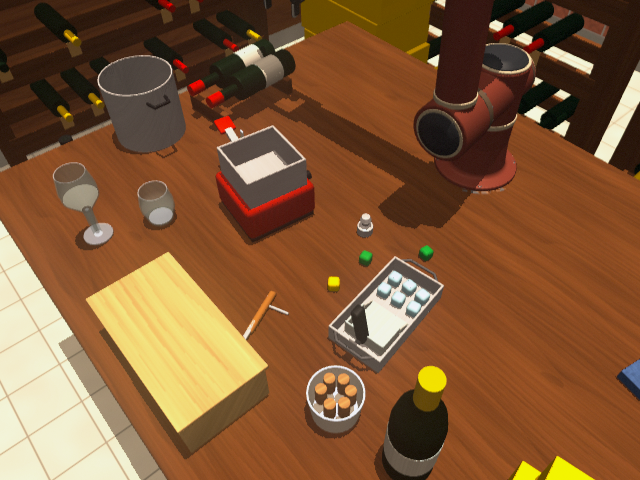

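View pics/side0.png

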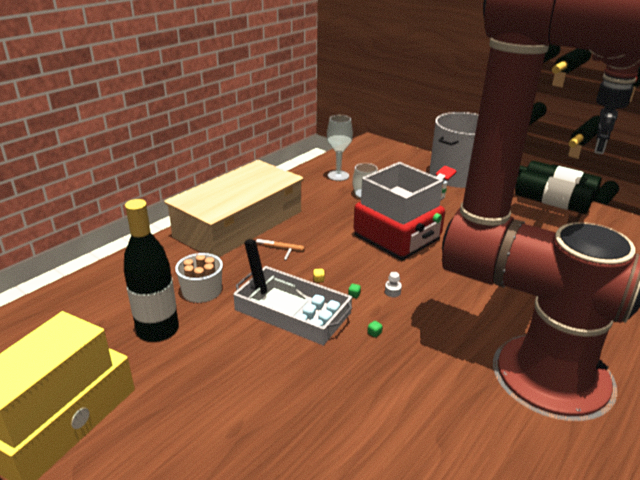

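```bash
cat >> h.py <<'E'
def proj(d,P):
    f=240/np.tan(np.radians(d['vertical_fov'])/2)
    K=np.array([[f,0,d['cx']],[0,f,d['cy']],[0,0,1]])
    return cv2.projectPoints(np.asarray(P,float).reshape(-1,3),np.asarray(d['rvec']),np.asarray(d['tvec']),K,None)[0].reshape(-1,2)
def ray_plane(d,uv,z):
    f=240/np.tan(np.radians(d['vertical_fov'])/2)
    Rm=cv2.Rodrigues(np.asarray(d['rvec']))[0]; C=-Rm.T@d['tvec']
    v=Rm.T@np.array([(uv[0]-d['cx'])/f,(uv[1]-d['cy'])/f,1.])
    return C+v*(z-C[2])/v[2]
def boxpts(c,yaw,sx,sy,z0,z1):
    P=np.array([[a*sx/2,b*sy/2,z] for a in(-1,1) for b in(-1,1) for z in(z0,z1)])
    Rm=R.from_euler('z',yaw).as_matrix()
    return P@Rm.T+[c[0],c[1],0]
def hullmask(uv):
    m=np.zeros((480,640),np.uint8); cv2.fillConvexPoly(m,cv2.convexHull(np.round(uv*16).astype(np.int32)),1,shift=4); return m>0
E
python3 - <<'E'
from h import *
from scipy.optimize import minimize
D=[shot('scene'),shot('side')]
def fit(q,sx,sy,h,x0):
    M=[]
    for d in D:
        r=spotter.outline_of(q,d)
        print(q,[(round(x['confidence'],2),x['region'].sum()) for x in r])
        m=r[0]['region'].astype(np.uint8)
        cs,_=cv2.findContours(m,cv2.RETR_EXTERNAL,cv2.CHAIN_APPROX_NONE)
        M.append(m>0)
    cost=lambda p:-sum((hullmask(proj(d,boxpts(p[:2],p[2],sx,sy,0,h)))&m).sum()/(hullmask(proj(d,boxpts(p[:2],p[2],sx,sy,0,h)))|m).sum() for d,m in zip(D,M))
    r=minimize(cost,x0,method='Nelder-Mead',options=dict(initial_simplex=np.array([x0,*(np.array(x0)+np.diag([.01,.01,.1]))])))
    print(q,np.round(r.x,4),r.fun); return r.x
t=fit('tray',.228,.124,.045,[.525,.189,.16])
c=fit('crusher',.18,.17,.175,[.517,-.228,-.115])
print([ (q,[(np.round(x['centre'],3).tolist(),round(x['confidence'],2)) for d in D for x in spotter.look_for(q,d)]) for q in ['ice0_centre']])
for i,d in enumerate(D):
    im=cv2.cvtColor(d['image'],cv2.COLOR_RGB2BGR).copy()
    for b in (boxpts(t[:2],t[2],.228,.124,0,.045),boxpts(c[:2],c[2],.18,.17,0,.175)):
        for u in proj(d,b): cv2.circle(im,tuple(np.round(u).astype(int)),1,(0,0,255),-1)
    Rz=R.from_euler('z',t[2]).as_matrix()
    cr=(cv2.resize(im[240:380,310:460],None,fx=5,fy=5) if i==0 else cv2.resize(im[220:350,220:370],None,fx=5,fy=5))[:600]
    cv2.imwrite(f'pics/crop{i}.png',cr)
E
```

```text
tray [(0.77, np.int64(3828))]
tray [(0.59, np.int64(3330))]
tray [0.5196 0.1876 0.1699] -1.0865747178273015
crusher [(0.91, np.int64(8585))]
crusher [(0.96, np.int64(6851))]
crusher [ 0.5146 -0.2333 -0.1805] -1.6873949234405508
[('ice0_centre', [([0.491, 0.148, 0.032], 0.62), ([0.475, 0.15, 0.027], 0.59)])]
```

View pics/crop0.png

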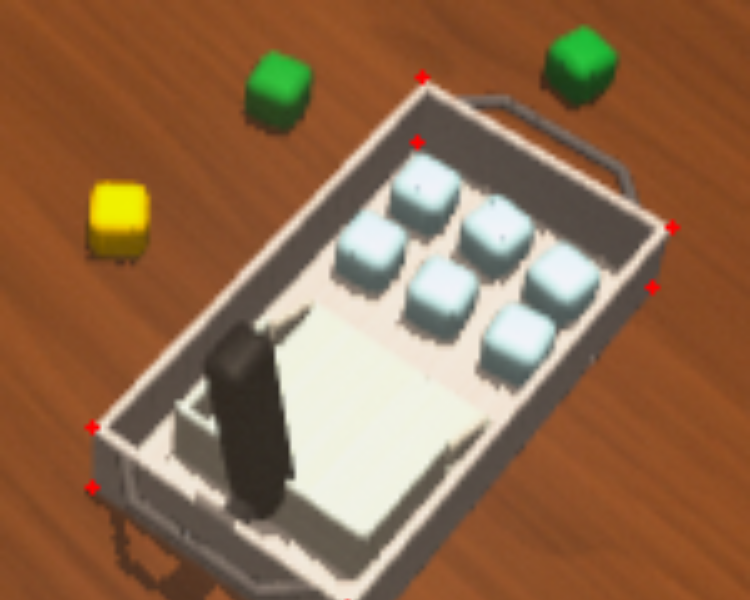

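View pics/crop1.png

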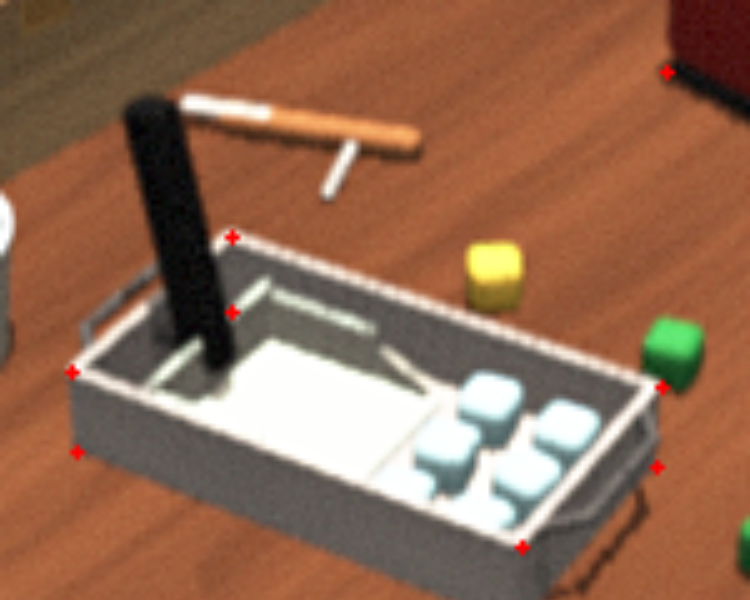

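```bash
cat >> h.py <<'E'
def T(x,y,yaw,z=0):
    M=np.eye(4); M[:3,:3]=R.from_euler('z',yaw).as_matrix(); M[:3,3]=[x,y,z]; return M
TRAY=T(.5196,.1876,.1699)
def ap(M,P): P=np.asarray(P,float).reshape(-1,3); return P@M[:3,:3].T+M[:3,3]
hx=lambda z:.0667+(z-.115)*np.tan(.2)
SP=np.array([[-.0475,-.046,0.0025],[-.0475,.046,.0025],[.0475,-.046,.035],[.0475,.046,.035],[-.0135,.046,.03],[-.0135,-.046,.03],[hx(.148),0,.148],[hx(.115),0,.115],[hx(.05),0,.05]])
E
python3 - <<'E'
from h import *
D=[shot('scene'),shot('side')]
S=TRAY@T(.0366,0,0,.004)
print(ap(S,[[.0667,0,.115]]))
for i,d in enumerate(D):
    o=(310,240) if i==0 else (220,220)
    im=cv2.cvtColor(d['image'],cv2.COLOR_RGB2BGR)
    cr=cv2.resize(im[o[1]:o[1]+130,o[0]:o[0]+150],None,fx=5,fy=5)
    if i==1: cr=cr[:600]
    for u in proj(d,ap(S,SP)): cv2.circle(cr,tuple(np.round((u-o+.5)*5).astype(int)),4,(0,0,255),-1)
    cv2.imwrite(f'pics/sc{i}.png',cr[:600])
E
```

```text
[[0.62141265 0.20506636 0.119     ]]
```

View pics/sc0.png

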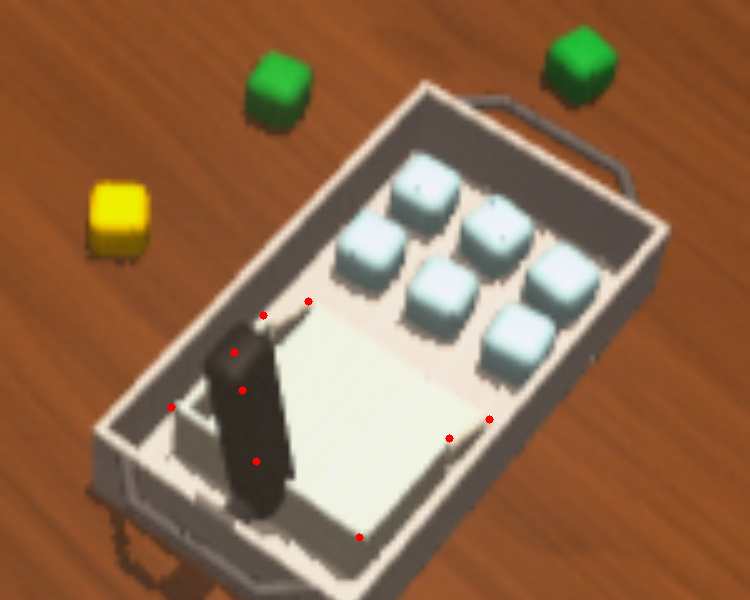

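View pics/sc1.png

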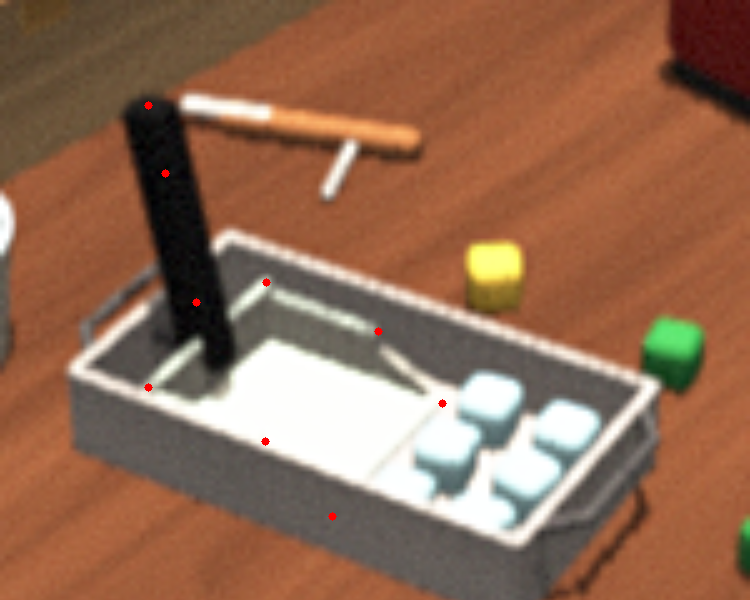

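```bash
cat >> h.py <<'E'
def scoop_to_tool(S):
    "S 4x4 scoop pose -> tool pose (grip at nominal)"
    Rs=S[:3,:3]; z=-Rs@np.array([np.sin(.2),0,np.cos(.2)]); y=-Rs[:,1]  # sign chosen
    x=np.cross(y,z); M=np.eye(4); M[:3,:3]=np.c_[x,y,z]
    g=ap(S,[[.0667,0,.115]])[0]; M[:3,3]=g-.155*z; return M
def toolM(o):
    M=np.eye(4); M[:3,:3]=R.from_rotvec(o['tool_rot']).as_matrix(); M[:3,3]=o['tool_pos']; return M
def delta(o,M):
    A=toolM(o); D=np.linalg.inv(A)@M
    print('turn',np.round(R.from_matrix(D[:3,:3]).as_rotvec(),4),'shift mm',np.round(D[:3,3]*1000,1))
E
python3 - <<'E'
from h import *
o=st(); A=toolM(o); print(np.round(A,3))
S=TRAY@T(.0366,0,0,.004)
M=scoop_to_tool(S); print(np.round(M,3)); delta(o,M)
M2=M.copy(); M2[:3,:2]*=-1; delta(o,M2)
E
```

```text
t 1.95 pos [ 0.163  -0.6034  0.4047] rot [-3.114 -0.413 -0.   ] F [ 0.8 -0.1  0.5] op 0.0852 q [-1.43  0.05  1.61  0.    1.48 -0.12]
[[ 0.965  0.261  0.     0.163]
 [ 0.261 -0.965  0.    -0.603]
 [ 0.    -0.    -1.     0.405]
 [ 0.     0.     0.     1.   ]]
[[ 0.966  0.169 -0.196  0.652]
 [ 0.166 -0.986 -0.034  0.21 ]
 [-0.199 -0.    -0.98   0.271]
 [ 0.     0.     0.     1.   ]]
turn [ 0.0093 -0.1999  0.0936] shift mm [ 684.  -658.   133.8]
turn [ 0.3043  0.0142 -3.0329] shift mm [ 684.  -658.   133.8]
```

```bash
python3 -m crank '[[0,0,0,28,-27,-3,-1],[0,0,0.01,28,-27,-3,-1],[0,0,0.01,28,-27,-3,-1],[0,0,0.01,28,-27,-3,-1],[0,0,0.01,28,-27,-3,-1],[0,0,0.01,28,-27,-3,-1],[0,0,0.01,28,-27,0,-1],[0,0,0.01,28,-27,0,-1]]' 60
```

```text
t: 2.62
tool_pos: [0.3322, -0.3365, 0.4218]
tool_rot: [3.129, 0.277, 0.0]
contact_force: [0.4, -0.8, -0.1]
opening: 0.0853
```

```bash
python3 -m crank '[[0,0,0,26,-31,0,-1],[0,0,0,26,-31,0,-1],[0,0,0,26,-31,0,-1],[0,0,0,26,-31,0,-1],[0,0,0,26,-31,0,-1],[0,0,0,26,-31,0,-1],[0,0,0,26,-31,0,-1],[0,-0.03,0,26,-31,0,-1]]'; python3 -m crank '[[0,-0.03,0,26,-31,0,-1],[0,-0.04,0,26,-31,0,-1],[0,-0.03,0,26,-31,5,-1],[0,-0.03,0,26,-31,5,-1],[0,-0.03,0,26,-31,5,-1],[0,0,0,26,-31,5,-1],[0,0,0,10,-10,0,-1],[0,0,0,0,0,0,-1]]'
python3 - <<'E'
from h import *
o=st()
M=scoop_to_tool(TRAY@T(.0366,0,0,.004)); M[:3,3]-=.08*M[:3,2]; delta(o,M)
E
```

```text
t: 3.28
tool_pos: [0.4947, -0.0452, 0.425]
tool_rot: [3.12, 0.272, -0.033]
contact_force: [1.0, -0.2, 0.1]
opening: 0.0856
t: 3.95
tool_pos: [0.6226, 0.1903, 0.3861]
tool_rot: [3.089, 0.284, -0.283]
contact_force: [0.1, 1.1, -0.3]
opening: 0.0859
t 3.95 pos [0.6226 0.1903 0.3861] rot [ 3.089  0.284 -0.283] F [ 0.1  1.1 -0.3] op 0.0859 q [ 0.18  0.17  1.52 -0.01  1.63  1.57]
turn [ 0.0127 -0.0166  0.0122] shift mm [ 54.1 -14.4  27.2]
```

```bash
python3 -m crank '[[0,0,0,25,-8,8,-1],[0.01,-0.016,0.01,25,-6,10,-1],[0,0,0,4,0,4,-1],[0,0,0,0,0,0,-1]]'
python3 - <<'E'
from h import *
o=st(); d=shot('wrist','w1.png')
M=scoop_to_tool(TRAY@T(.0366,0,0,.004)); M[:3,3]-=.08*M[:3,2]; delta(o,M)
E
```

```text
t: 4.28
tool_pos: [0.6691, 0.2131, 0.3536]
tool_rot: [3.094, 0.269, -0.311]
contact_force: [-0.2, 0.3, 0.4]
opening: 0.0853
t 4.28 pos [0.6691 0.2131 0.3536] rot [ 3.094  0.269 -0.311] F [-0.2  0.3  0.4] op 0.0853 q [0.2  0.31 1.41 0.   1.62 1.6 ]
turn [0.0041 0.0008 0.0032] shift mm [-0.8 -0.1  4.5]
```

View pics/w1.png

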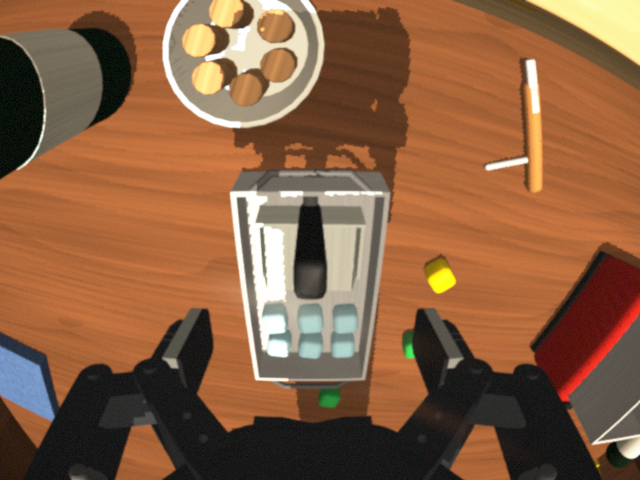

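```bash
python3 -m crank '[[0,0,0,0,0,25,-1],[0,0,0,0,0,25,-1],[0,0,0,0,0,20,-1],[0,0,0,0,0,10,-1],[0,0,0,0,0,0,-1],[0,0,0,0,0,0,-1]]'
python3 - <<'E'
from h import *
o=st(); 
M=scoop_to_tool(TRAY@T(.0366,0,0,.004)); delta(o,M)
E
```

```text
t: 4.83
tool_pos: [0.6511, 0.2046, 0.2826]
tool_rot: [3.096, 0.262, -0.294]
contact_force: [-0.5, 0.2, 0.4]
opening: 0.0859
t 4.83 pos [0.6511 0.2046 0.2826] rot [ 3.096  0.262 -0.294] F [-0.5  0.2  0.4] op 0.0859 q [0.2  0.33 1.52 0.   1.49 1.6 ]
turn [ 0.0045 -0.0103 -0.0014] shift mm [ 3.8 -5.5 11.2]
```

```bash
python3 -m crank '[[0.004,-0.01,0,3,-5,6,-1],[0,0,0,0.5,0,5,-1],[0,0,0,0,0,0,-1],[0,0,0,0,0,0,-1]]'
python3 - <<'E'
from h import *
o=st(); 
M=scoop_to_tool(TRAY@T(.0366,0,0,.004)); delta(o,M)
E
```

```text
t: 5.17
tool_pos: [0.653, 0.21, 0.2762]
tool_rot: [3.1, 0.261, -0.299]
contact_force: [-0.7, 0.2, -0.2]
opening: 0.0857
t 5.17 pos [0.653  0.21   0.2762] rot [ 3.1    0.261 -0.299] F [-0.7  0.2 -0.2] op 0.0857 q [0.2  0.34 1.51 0.01 1.48 1.6 ]
turn [-0.0002 -0.0075 -0.0019] shift mm [-0.1 -0.5  5.4]
```

```bash
python3 -m crank '[[0,-0.007,0,0,-0.5,5,-1],[0,0,0,0,0,0,1],[0,0,0,0,0,0,1],[0,0,0,0,0,0,1],[0,0,0,0,0,0,1],[0,0,0,0,0,0,1],[0,0,0,0,0,0,1],[0,0,0,0,0,0,1]]' 80
python3 - <<'E'
from h import *
o=st(); 
M=scoop_to_tool(TRAY@T(.0366,0,0,.004)); delta(o,M)
E
```

```text
t: 5.83
tool_pos: [0.6529, 0.2108, 0.2728]
tool_rot: [3.099, 0.261, -0.305]
contact_force: [-0.4, -0.5, -2.0]
opening: 0.017
t 5.83 pos [0.6529 0.2108 0.2728] rot [ 3.099  0.261 -0.305] F [-0.4 -0.5 -2. ] op 0.017 q [0.2  0.34 1.51 0.01 1.48 1.6 ]
turn [-0.0003 -0.0038 -0.0015] shift mm [-0.8  0.4  2.1]
```

```bash
cat >> h.py <<'E'
import os
if os.path.exists('G.npy'): G=np.load('G.npy')  # scoop->tool
def scoop(o=None,p=True):
    o=o or ctrl.get_obs(); S=toolM(o)@np.linalg.inv(G); L=np.linalg.inv(TRAY)@S
    e=R.from_matrix(L[:3,:3]).as_euler('ZYX')
    if p: print('t',round(o['t'],2),'scoop in tray mm',np.round(L[:3,3]*1000,1),'yaw,pitch(+=lip up),roll',np.round(e,3),'lip',np.round(ap(L,[-.0475,0,0])[0]*1000,1),'F',np.round(o['contact_force'],1))
    return S
def go(x,y,z,yaw,pitch,frame=None,lip=False):
    "needed rel move to put scoop at pose in tray frame (mm)"
    o=ctrl.get_obs()
    L=np.eye(4); L[:3,:3]=R.from_euler('ZYX',[yaw,pitch,0]).as_matrix(); L[:3,3]=np.array([x,y,z])/1000
    if lip: L[:3,3]-=L[:3,:3]@[-.0475,0,0]
    delta(o,(TRAY if frame is None else frame)@L@G)
E
python3 - <<'E'
from h import *
S=TRAY@T(.0366,0,0,.004); np.save('G.npy',np.linalg.inv(S)@toolM(ctrl.get_obs()))
E
python3 -m crank '[[0,0,0,-10,0,2,1],[0,0,0,-10,0,2,1],[0,0,0,-10,0,2,1],[0,0,0,-10,0,2,1]]'; python3 -c "
from h import *
scoop(); go(-20,0,4,0,0)"
```

```text
t: 6.17
tool_pos: [0.6133, 0.2037, 0.2739]
tool_rot: [3.101, 0.261, -0.294]
contact_force: [1.3, -0.4, -1.3]
opening: 0.0172
t 6.17 scoop in tray mm [-1.6 -0.3  4.4] yaw,pitch(+=lip up),roll [-0.001 -0.008 -0.   ] lip [-49.1  -0.2   4. ] F [ 1.3 -0.4 -1.3]
turn [-0.0001 -0.0075 -0.0006] shift mm [-15.8  -0.3   4.1]
```

```bash
python3 -m crank '[[0,0,0,-10,0,2.2,1],[0,0,0,-10,0,2.2,1],[0,0,0,-10,0,2.2,1]]'; python3 -c "
from h import *
scoop(); go(-60,0,4,0,0); d=shot('scene','s2.png'); e=shot('side','s3.png')
a=cv2.imread('pics/s2.png')[230:390,300:460]; b=cv2.imread('pics/s3.png')[210:370,210:370]
cv2.imwrite('pics/s23.png',cv2.resize(np.hstack([a,b]),(800,400)))"
```

```text
t: 6.42
tool_pos: [0.5821, 0.1983, 0.275]
tool_rot: [3.103, 0.261, -0.281]
contact_force: [1.8, 0.8, 0.5]
opening: 0.0172
t 6.42 scoop in tray mm [-31.1  -0.3   4.7] yaw,pitch(+=lip up),roll [-0.001 -0.016  0.   ] lip [-78.6  -0.3   4. ] F [1.8 0.8 0.5]
turn [-0.0002 -0.0159 -0.0007] shift mm [-23.9  -0.3   6.6]
```

View pics/s23.png

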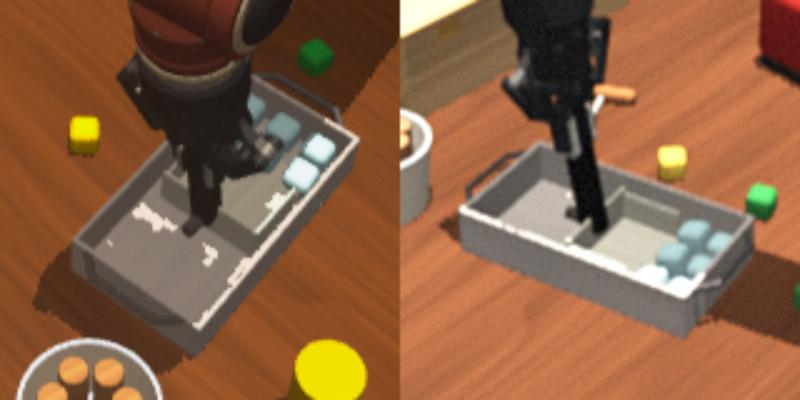

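```bash
python3 -m crank '[[0,0.004,0,-8,0,1.6,1],[0,0,0,-8,0,1.7,1],[0,0,0,-8,0,1.7,1]]'; python3 -c "
from h import *
scoop(); go(-60,0,4,0,0)"
```

```text
t: 6.77
tool_pos: [0.5634, 0.1951, 0.2822]
tool_rot: [3.112, 0.261, -0.226]
contact_force: [7.5, 2.3, 4.7]
opening: 0.017
t 6.77 scoop in tray mm [-40.4  -0.    8.7] yaw,pitch(+=lip up),roll [-0.001 -0.051  0.001] lip [-87.8   0.    6.2] F [7.5 2.3 4.7]
turn [-0.0013 -0.0514 -0.0009] shift mm [-4.3 -0.4 10.1]
```

```bash
cat >> h.py <<'E'
def look(n):
    a=shot('scene')['image'][230:390,300:460]; b=shot('side')['image'][210:370,210:370]
    cv2.imwrite('pics/'+n,cv2.cvtColor(cv2.resize(np.hstack([a,b]),(800,400),interpolation=cv2.INTER_CUBIC),cv2.COLOR_RGB2BGR))
E
python3 -c "
from h import *
look('s4.png'); shot('wrist','w4.png')"
```

```text
(no output)
```

View pics/s4.png

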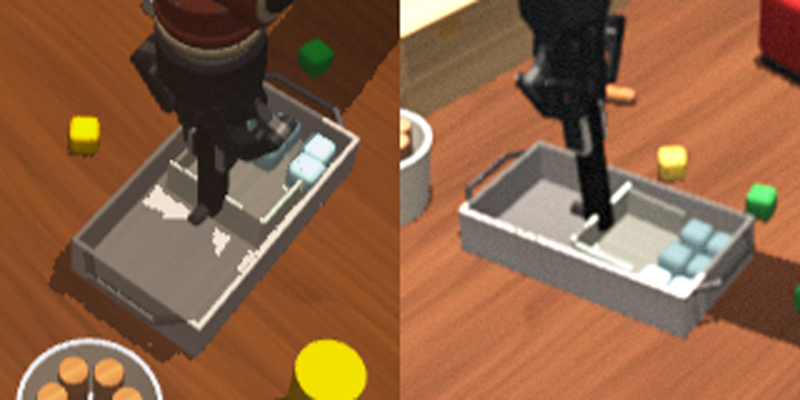

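View pics/w4.png

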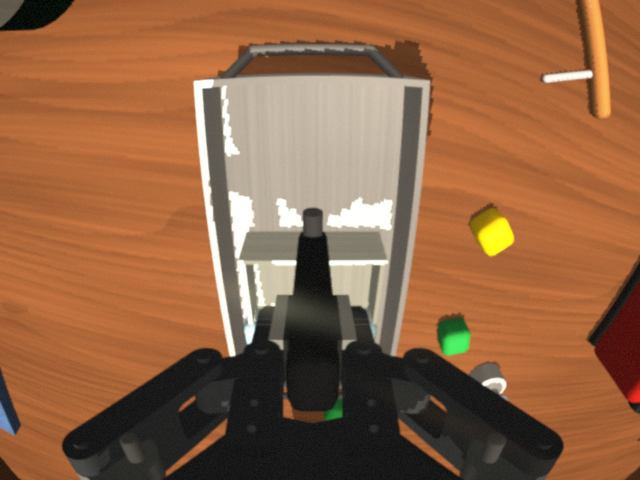

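```bash
python3 -m crank '[[0,-0.03,0,-3,0,6,1],[0,-0.03,0,-3,0,6,1],[0,-0.015,0,-3,0,3,1]]'; python3 -c "
from h import *
scoop(); go(-60,0,4,0,0);look('s5.png')"
```

```text
t: 7.17
tool_pos: [0.5635, 0.1949, 0.2841]
tool_rot: [3.109, 0.26, -0.259]
contact_force: [4.5, 0.6, -5.4]
opening: 0.0169
t 7.17 scoop in tray mm [-46.1   0.3  12.4] yaw,pitch(+=lip up),roll [-0.002 -0.03   0.003] lip [-93.6   0.3  11. ] F [ 4.5  0.6 -5.4]
turn [-0.0029 -0.0302 -0.0012] shift mm [-3.8 -0.6 12.1]
```

View pics/s5.png

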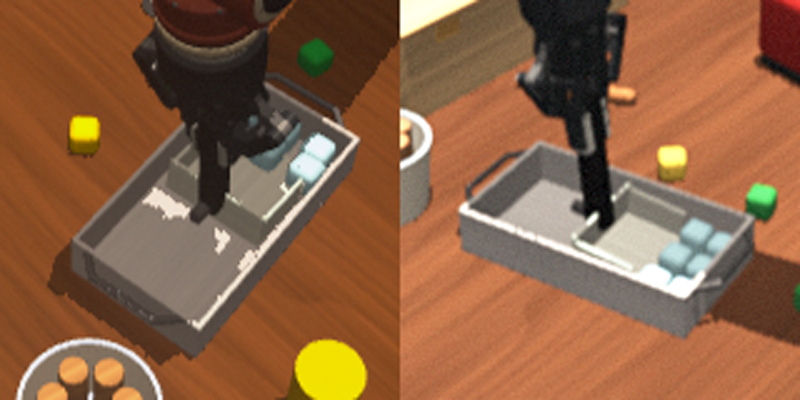

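```bash
cat >> h.py <<'E'
def over(S,n,extra=()):
    out=[]
    for nm,o,w in (('scene',(320,250),120),('side',(220,220),140)):
        d=shot(nm); c=cv2.cvtColor(d['image'],cv2.COLOR_RGB2BGR)[o[1]:o[1]+w,o[0]:o[0]+w]
        k=400/w; c=cv2.resize(c,(400,400),interpolation=cv2.INTER_CUBIC)
        for s,col in zip(S,((0,0,255),(0,255,0),(255,0,0))):
            for u in proj(d,ap(s,SP)): cv2.circle(c,tuple(np.round((u-o+.5)*k).astype(int)),3,col,-1)
        out.append(c)
    cv2.imwrite('pics/'+n,np.hstack(out))
E
python3 -c "
from h import *
S=scoop()
over([S,TRAY@T(-.040,0,0,.004)],'o1.png')
d=shot('side'); e=shot('scene')
for q in ['scoop','scoop_lip','scoop_grip']:
  for dd in (e,d):
    for x in spotter.mark_of(q,dd)[:1]: print(q,np.round(ap(np.linalg.inv(TRAY),x['centre'])[0]*1000,1),x['confidence'])
"
```

```text
t 7.27 scoop in tray mm [-46.1   0.3  12.3] yaw,pitch(+=lip up),roll [-0.002 -0.03   0.003] lip [-93.6   0.4  10.9] F [8.5 2.4 3.5]
scoop [-35.8  -2.2   5.7] 0.77
scoop [-35.5  -0.9  10.1] 0.87
scoop_lip [-83.2   2.1   3.1] 0.91
scoop_lip [-83.4   2.1   0. ] 0.79
scoop_grip [ 18.4   1.5 125.7] 0.59
scoop_grip [ 18.1  -2.6 130.2] 0.89
```

View pics/o1.png

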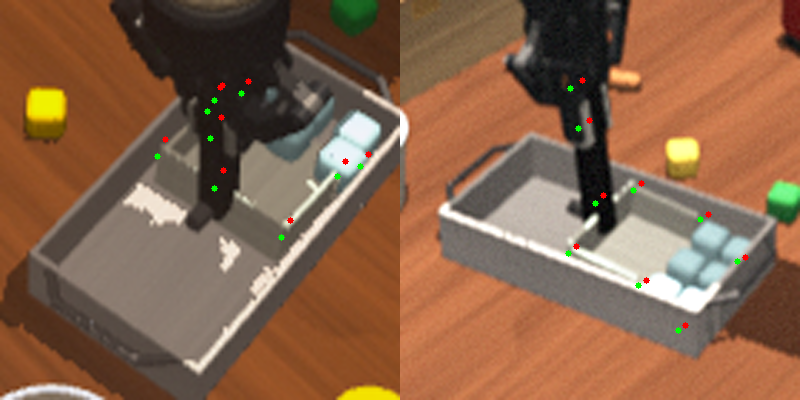

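```bash
python3 - <<'E'
from h import *
L=np.eye(4); L[:3,:3]=R.from_euler('y',-.11).as_matrix(); L[:3,3]=[-.036,0,.0092]
S=TRAY@L; np.save('G.npy',np.linalg.inv(S)@toolM(ctrl.get_obs()))
E
python3 - <<'E'
from h import *
scoop(); go(-36,0,4.5,0,0); go(-36,0,15.5,0,.2);go(-36,0,25.5,0,.4)
E
```

```text
t 7.77 scoop in tray mm [-36.    0.    9.2] yaw,pitch(+=lip up),roll [ 0.   -0.11 -0.  ] lip [-83.2   0.    4. ] F [7.5 1.4 3.1]
turn [-0.0003 -0.11    0.0004] shift mm [31.8 -0.1 10.1]
turn [-0.0008 -0.31    0.001 ] shift mm [84.1 -0.2 17.7]
turn [-0.0014 -0.51    0.0016] shift mm [131.8  -0.2  36.6]
```

```bash
python3 -m crank '[[0,-0.037,0,10.5,0,3.5,1],[0,-0.037,0,10.5,0,3.5,1],[0,-0.037,0,10.5,0,3.5,1]]' 120
python3 - <<'E'
from h import *
scoop(); go(-36,0,4.5,0,0); go(-36,0,15.5,0,.2);look('s6.png')
E
```

```text
t: 8.02
tool_pos: [0.5934, 0.2001, 0.2703]
tool_rot: [3.083, 0.259, -0.42]
contact_force: [-0.6, -0.3, -3.2]
opening: 0.0167
t 8.02 scoop in tray mm [-33.8   0.1   5.5] yaw,pitch(+=lip up),roll [ 0.001 -0.005  0.001] lip [-81.3   0.1   5.2] F [-0.6 -0.3 -3.2]
turn [-0.0003 -0.0051  0.0008] shift mm [-0.4  0.1  1.7]
turn [-0.0008 -0.2051  0.0014] shift mm [52.4 -0.   3.8]
```

View pics/s6.png

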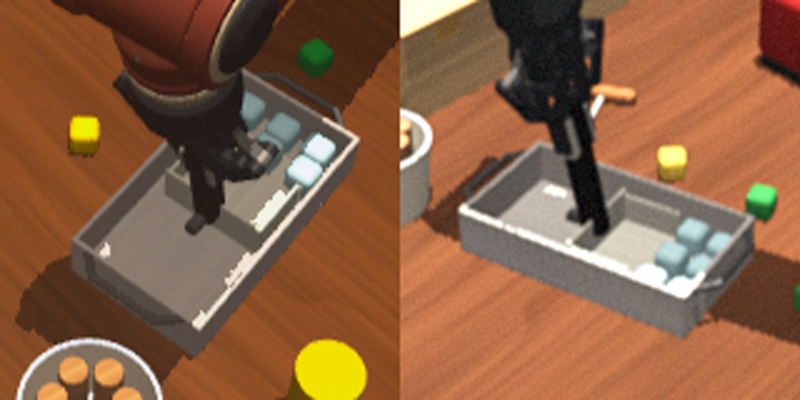

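```bash
python3 -m crank '[[0,-0.012,0,-7,0,3,1],[0,-0.012,0,-7,0,3,1],[0,-0.012,0,-7,0,3,1]]' 120
python3 - <<'E'
from h import *
S=scoop();  go(-36,0,15.5,0,.2);over([S],'o2.png')
E
```

```text
t: 8.37
tool_pos: [0.5803, 0.1975, 0.2775]
tool_rot: [3.087, 0.257, -0.401]
contact_force: [12.4, 0.7, 1.7]
opening: 0.0165
t 8.37 scoop in tray mm [-43.8  -0.   11.3] yaw,pitch(+=lip up),roll [-0.001 -0.018  0.001] lip [-91.3   0.   10.4] F [12.4  0.7  1.7]
turn [-1.600e-03 -2.178e-01  2.000e-04] shift mm [67.1 -0.5  8. ]
```

View pics/o2.png

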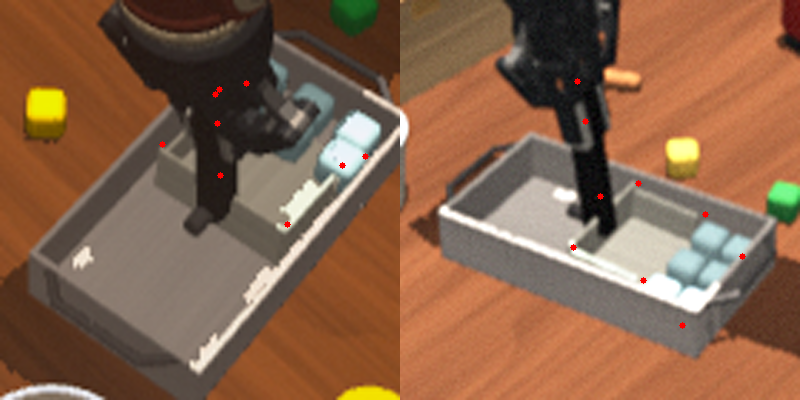

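Run:
```python
from h import *
a=shot('scene'); b=shot('side')
A=a['image'][265:335,385:455]; B=b['image'][280:350,280:350]
cv2.imwrite('pics/z1.png',cv2.cvtColor(cv2.resize(np.hstack([A,B]),(800,400),interpolation=cv2.INTER_CUBIC),cv2.COLOR_RGB2BGR))
for d in (a,b):
    r=spotter.mark_of('ice0_centre',d); print([(np.round(ap(np.linalg.inv(TRAY),x['centre'])[0]*1000,0),round(x['confidence'],2)) for x in r])
```

```text
[]
[(array([-69., -31.,  20.]), 0.5)]
```

View pics/z1.png

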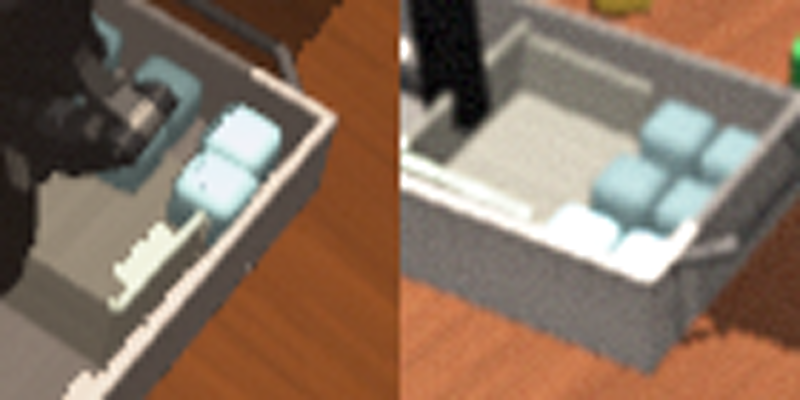

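```bash
python3 - <<'E'
from h import *
L=np.eye(4); L[:3,:3]=R.from_euler('y',-.05).as_matrix(); L[:3,3]=[-.036,0,.0064]
S=TRAY@L; np.save('G.npy',np.linalg.inv(S)@toolM(ctrl.get_obs()))
E
python3 - <<'E'
from h import *
go(-36,0,4.5,0,0); go(-36,0,16,0,.2);go(-36,0,26,0,.4)
E
```

```text
turn [-0.0002 -0.05    0.0002] shift mm [14.8 -0.   3.4]
turn [-0.0009 -0.25    0.001 ] shift mm [67.9 -0.2  5.6]
turn [-0.0016 -0.45    0.0018] shift mm [117.5  -0.3  20.1]
```

```bash
python3 -m crank '[[0,-0.05,0,14.5,0,3,1],[0,-0.05,0,13.5,0,0,1],[0,-0.05,0,13.5,0,-1,1]]' 120
python3 - <<'E'
from h import *
S=scoop();  go(-36,0,16,0,.2);go(-36,0,26,0,.4)
look('s7.png')
E
```

```text
t: 8.92
tool_pos: [0.6181, 0.2039, 0.2678]
tool_rot: [3.039, 0.253, -0.616]
contact_force: [1.1, 0.3, -3.8]
opening: 0.0165
t 8.92 scoop in tray mm [-34.2  -0.1  12.5] yaw,pitch(+=lip up),roll [0.001 0.09  0.   ] lip [-81.5  -0.2  16.8] F [ 1.1  0.3 -3.8]
turn [-0.0002 -0.1101  0.0012] shift mm [28.4 -0.1  1.9]
turn [-0.0008 -0.3101  0.0019] shift mm [79.6 -0.2  9.3]
```

View pics/s7.png

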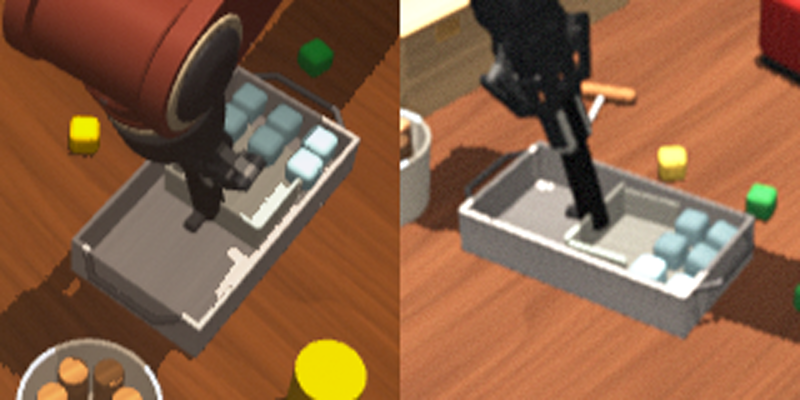

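Inner row (3 cubes) rides on the blade, separated from the outer row. Tilting further.

```bash
python3 -m crank '[[0,-0.05,0,12.5,0,0.5,1],[0,-0.05,0,12.5,0,-0.5,1],[0,-0.05,0,12.5,0,-0.5,1],[0,-0.05,0,12.5,0,-0.5,1],[0,-0.05,0,12.5,0,-1,1],[0,0,0,0,0,0,1]]' 120
python3 - <<'E'
from h import *
S=scoop();  go(-36,0,26,0,.4); go(-30,0,60,0,.4); st()
look('s8.png')
E
```

```text
t: 9.52
tool_pos: [0.672, 0.213, 0.237]
tool_rot: [2.923, 0.244, -0.973]
contact_force: [1.1, -0.4, -3.6]
opening: 0.0164
t 9.52 scoop in tray mm [-36.9  -0.4  21.4] yaw,pitch(+=lip up),roll [0.001 0.333 0.   ] lip [-81.8  -0.5  36.9] F [ 1.1 -0.4 -3.6]
turn [ 0.0004 -0.0673  0.0013] shift mm [17.3 -0.3 -2. ]
turn [ 0.0004 -0.0673  0.0013] shift mm [  1.7  -0.3 -32.8]
t 9.52 pos [0.672 0.213 0.237] rot [ 2.923  0.244 -0.973] F [ 1.1 -0.4 -3.6] op 0.0164 q [0.2  0.53 1.36 0.02 1.89 1.6 ]
```

View pics/s8.png

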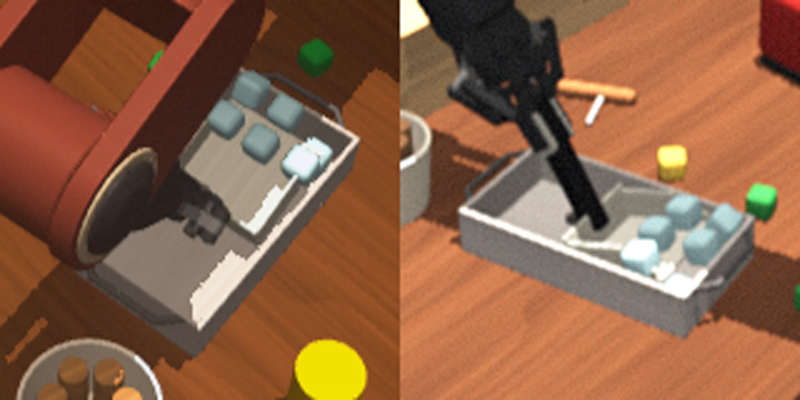

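```bash
python3 -m crank '[[0,-0.03,0,2,0,-8,1],[0,-0.03,0,0,0,-10,1],[0,0,0,-6,0,-11,1],[0,0,0,-6,0,-11,1],[0,0,0,-6,0,-11,1],[0,0,0,-6,0,-11,1],[0,0,0,-6,0,-11,1],[0,0,0,-6,0,-11,1]]' 120
python3 - <<'E'
from h import *
S=scoop();  go(-30,0,250,0,.4); st()
look('s9.png')
E
```

```text
t: 10.28
tool_pos: [0.6936, 0.2176, 0.3336]
tool_rot: [2.892, 0.243, -1.047]
contact_force: [-0.2, 0.7, -3.5]
opening: 0.0169
t 10.28 scoop in tray mm [-2.580e+01  1.000e-01  1.282e+02] yaw,pitch(+=lip up),roll [0.003 0.385 0.   ] lip [-69.8  -0.  146. ] F [-0.2  0.7 -3.5]
turn [ 0.0017 -0.0154  0.0023] shift mm [-76.8   0.6 -90.5]
t 10.28 pos [0.6936 0.2176 0.3336] rot [ 2.892  0.243 -1.047] F [-0.2  0.7 -3.5] op 0.0169 q [0.2  0.5  1.24 0.02 2.1  1.61]
```

View pics/s9.png

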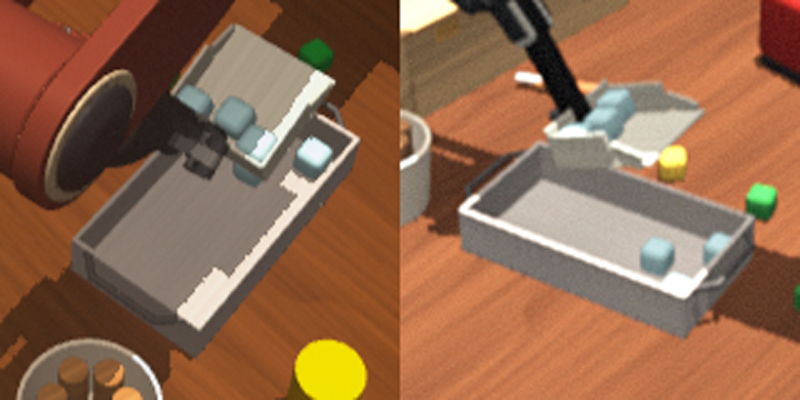

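```bash
python3 -m crank '[[0,0,0,-10,0,-12,1],[0,0,0,-10,2,-12,1],[0,0,0,-10,5,-12,1],[0,0,-0.01,-10,9,-12,1],[0,0,-0.01,-10,12,-12,1],[0,0,-0.01,-10,16,-12,1],[0,0,-0.01,-8,20,-10,1],[0,0,-0.01,-5,22,-6,1]]' 120
cat >> h.py <<'E'
CR=T(.517,-.23,-.15)
E
python3 - <<'E'
from h import *
S=scoop();  go(0,0,260,0,.4,frame=CR,lip=True); st()
E
```

```text
t: 11.05
tool_pos: [0.7093, 0.1316, 0.4574]
tool_rot: [2.899, 0.332, -1.056]
contact_force: [-0.2, 1.2, -1.6]
opening: 0.0165
t 11.05 scoop in tray mm [-25.  -89.5 252.2] yaw,pitch(+=lip up),roll [0.065 0.384 0.039] lip [-68.9 -92.4 270. ] F [-0.2  1.2 -1.6]
turn [ 0.2119 -0.0084  0.3056] shift mm [-25.6 402.   19.9]
t 11.05 pos [0.7093 0.1316 0.4574] rot [ 2.899  0.332 -1.056] F [-0.2  1.2 -1.6] op 0.0165 q [ 0.09  0.42  1.14 -0.07  2.28  1.4 ]
```

```bash
python3 -m crank '[[0.015,0,0.022,-1,25,1,1],[0.015,0,0.022,-1,28,1,1],[0.015,0,0.022,-2,28,1,1],[0.015,0,0.022,-2,28,1,1],[0.015,0,0.022,-2,28,1,1],[0.015,0,0.022,-2,28,1,1],[0.015,0,0.022,-2,28,1,1],[0.015,0,0.022,-2,28,1,1]]' 120
python3 - <<'E'
from h import *
go(0,0,260,0,.4,frame=CR,lip=True); st()
E
```

```text
t: 11.72
tool_pos: [0.7185, -0.102, 0.4686]
tool_rot: [-2.938, -0.004, 1.057]
contact_force: [0.1, -0.5, -2.2]
opening: 0.0164
turn [ 0.0835 -0.0182  0.1273] shift mm [ 49.  166.  -12.3]
t 11.72 pos [ 0.7185 -0.102   0.4686] rot [-2.938 -0.004  1.057] F [ 0.1 -0.5 -2.2] op 0.0164 q [-0.23  0.43  1.11 -0.17  2.28  1.28]
```

```bash
python3 -m crank '[[0.014,-0.003,0.02,8,26,-2,1],[0.014,-0.003,0.02,8,26,-2,1],[0.014,-0.003,0.02,8,26,-2,1],[0.014,-0.003,0.02,8,26,-2,1],[0.014,-0.003,0.02,8,24,-2,1],[0.014,-0.003,0.02,8,18,-2,1],[0,0,0,0,8,0,1],[0,0,0,0,0,0,1]]' 120
python3 - <<'E'
from h import *
go(0,0,260,0,.4,frame=CR,lip=True); st(); shot('scene','s10.png'); shot('side','s11.png')
E
```

```text
t: 12.38
tool_pos: [0.748, -0.2777, 0.4525]
tool_rot: [-2.875, 0.239, 1.064]
contact_force: [1.3, 0.4, -2.7]
opening: 0.0168
turn [-0.0146 -0.0009 -0.0053] shift mm [ 16.1 -12.3  -2.1]
t 12.38 pos [ 0.748  -0.2777  0.4525] rot [-2.875  0.239  1.064] F [ 1.3  0.4 -2.7] op 0.0168 q [-0.43  0.62  0.88 -0.22  2.32  1.21]
```

View pics/s10.png

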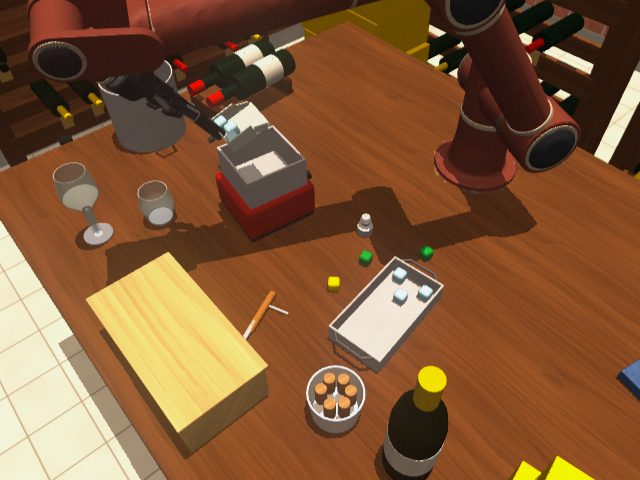

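View pics/s11.png

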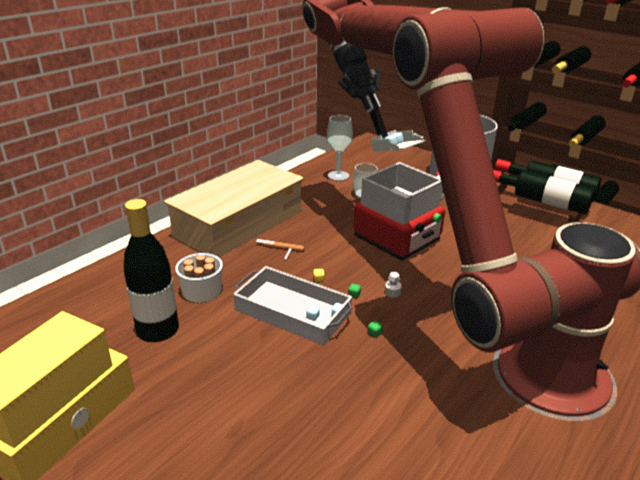

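Run:
```python
from h import *
go(0,0,230,0,.15,frame=CR,lip=True)
```

```text
turn [-0.0123  0.2487 -0.006 ] shift mm [-41.   -9.4  13. ]
```

```bash
python3 -m crank '[[-0.003,0.05,-0.001,-8,-2,2,1],[-0.003,0.05,-0.001,-8,-2,2,1],[-0.003,0.05,-0.001,-8,-2,3,1],[-0.003,0.05,-0.001,-8,-2,3,1],[0,0.04,0,-8,-2,3,1],[0,0,0,0,0,0,1]]' 120
python3 - <<'E'
from h import *
go(0,0,230,0,.15,frame=CR,lip=True)
go(0,0,200,0,-.15,frame=CR,lip=True)
E
```

```text
t: 12.98
tool_pos: [0.7089, -0.2481, 0.4685]
tool_rot: [-3.015, 0.214, 0.705]
contact_force: [0.4, 0.6, -2.1]
opening: 0.0167
turn [ 0.0021 -0.0002  0.0119] shift mm [ 2.6 11.3 -2.7]
turn [0.0013 0.2998 0.011 ] shift mm [-76.3  10.7  17.2]
```

```bash
python3 -m crank '[[0,0.05,0.002,-12.5,2,2,1],[0,0.05,0.002,-13,2,3,1],[0,0.05,0.002,-13,2,3,1],[0,0.05,0.002,-13,2,4,1],[0,0.05,0.002,-13,2,4,1],[0,0.05,0,-13,1,4,1]]' 120
python3 - <<'E'
from h import *
go(0,0,200,0,-.15,frame=CR,lip=True)
go(0,0,170,0,-.5,frame=CR,lip=True)
shot('side','s12.png')
E
```

```text
t: 13.48
tool_pos: [0.628, -0.2379, 0.4771]
tool_rot: [-3.109, 0.215, 0.244]
contact_force: [-0.3, -0.3, -2.2]
opening: 0.0165
turn [ 0.0014 -0.0032  0.0159] shift mm [  3.8   9.3 -10.6]
turn [-2.000e-04  3.468e-01  1.460e-02] shift mm [-99.2   8.1  13.3]
```

View pics/s12.png

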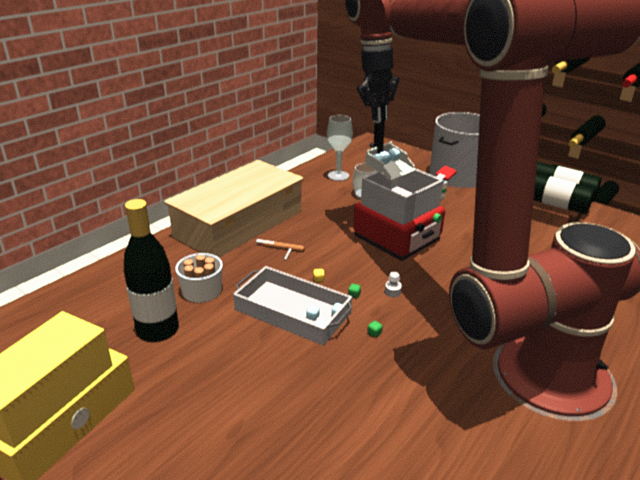

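```bash
python3 -m crank '[[0,0.05,0.002,-14,1,-2,1],[0,0.05,0.002,-14,1,-2,1],[0,0.05,0.002,-14,1,-1,1],[0,0.05,0.002,-14,1,0,1],[0,0.05,0.002,-14,1,0,1],[0,0.05,0.002,-14,1,0,1],[0,0.05,0,-14,1,0,1]]' 120
python3 - <<'E'
from h import *
go(0,0,170,0,-.5,frame=CR,lip=True)
go(0,0,165,0,-.7,frame=CR,lip=True)
st(); shot('side','s13.png'); shot('scene','s14.png')
a=cv2.imread('pics/s13.png')[90:260,320:500]; b=cv2.imread('pics/s14.png')[90:260,170:350]
cv2.imwrite('pics/s134.png',cv2.resize(np.hstack([a,b]),(800,378),interpolation=cv2.INTER_CUBIC))
E
```

```text
t: 14.12
tool_pos: [0.5274, -0.2233, 0.4844]
tool_rot: [3.116, -0.215, 0.292]
contact_force: [0.3, -0.6, -1.7]
opening: 0.0164
turn [-0.0064  0.0037  0.0149] shift mm [0.7 8.8 5. ]
turn [-0.0071  0.2037  0.0134] shift mm [-61.6   8.1   2.4]
t 14.12 pos [ 0.5274 -0.2233  0.4844] rot [ 3.116 -0.215  0.292] F [ 0.3 -0.6 -1.7] op 0.0164 q [-0.55 -0.15  1.68  0.08  1.44  1.16]
```

View pics/s134.png

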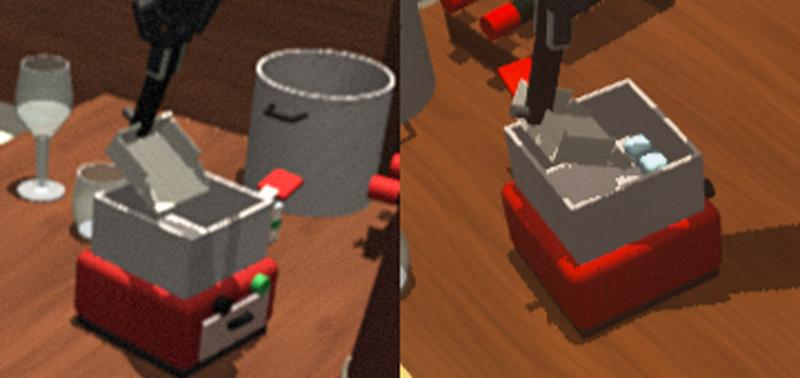

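```bash
python3 -m crank '[[0,0,0,4,0,-14,1],[0,0,0,7,0,-22,1],[0,0,0,7,0,-22,1],[0,-0.05,0,14,0,-20,1],[0,-0.06,0,16,0,-8,1],[0,-0.06,0,16,-8,-4,1],[0,-0.06,0,16,-12,0,1],[0,-0.06,0,16,-16,0,1]]' 120
python3 - <<'E'
from h import *
st()
go(32,0,230,0,0,frame=TRAY)
shot('side','s13.png'); shot('scene','s14.png')
a=cv2.imread('pics/s13.png')[90:260,320:500]; b=cv2.imread('pics/s14.png')[90:260,170:350]
cv2.imwrite('pics/s134.png',cv2.resize(np.hstack([a,b]),(800,378),interpolation=cv2.INTER_CUBIC))
E
```

```text
t: 14.88
tool_pos: [0.6152, -0.1958, 0.5876]
tool_rot: [-3.11, 0.211, 0.218]
contact_force: [1.2, 0.4, -2.7]
opening: 0.0168
t 14.88 pos [ 0.6152 -0.1958  0.5876] rot [-3.11   0.211  0.218] F [ 1.2  0.4 -2.7] op 0.0168 q [-0.42  0.09  1.27 -0.03  1.91  1.28]
turn [-0.0719 -0.17   -0.2931] shift mm [   2.7 -408.6   94.9]
```

View pics/s134.png

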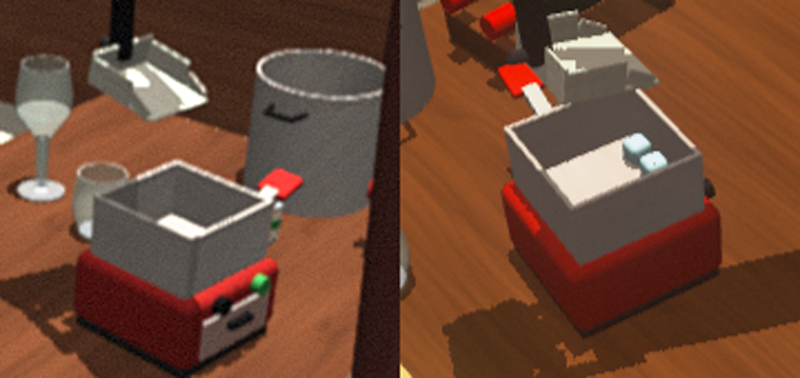

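```bash
python3 -m crank '[[-0.005,-0.012,-0.02,0,-29,0,1],[-0.005,-0.012,-0.02,0,-31,0,1],[-0.005,-0.012,-0.02,0,-31,2,1],[-0.005,-0.012,-0.02,0,-31,4,1],[-0.005,-0.012,-0.02,0,-31,4,1],[-0.005,-0.012,-0.02,0,-31,5,1],[-0.005,-0.012,-0.02,0,-31,5,1],[-0.005,-0.012,-0.02,0,-31,5,1]]' 120
python3 - <<'E'
from h import *
st()
go(38,0,130,0,0,frame=TRAY)
d=shot('scene','s15.png')
b=cv2.imread('pics/s15.png')[230:380,310:460]
cv2.imwrite('pics/s15c.png',cv2.resize(b,(600,600),interpolation=cv2.INTER_CUBIC))
for u in [(400,273),(401,296),(425,293)]: print(np.round(ap(np.linalg.inv(TRAY),ray_plane(d,u,.025))*1000))
E
```

```text
t: 15.65
tool_pos: [0.6294, 0.0567, 0.5607]
tool_rot: [3.107, 0.052, -0.385]
contact_force: [0.1, 1.2, -2.3]
opening: 0.0164
t 15.65 pos [0.6294 0.0567 0.5607] rot [ 3.107  0.052 -0.385] F [ 0.1  1.2 -2.3] op 0.0164 q [-0.02  0.09  1.33 -0.02  1.97  1.51]
turn [-0.0276 -0.0631 -0.1284] shift mm [  80.6 -155.2  148.2]
[[-96. -32.  25.]]
[[-47.   4.  25.]]
[[-85.  38.  25.]]
```

View pics/s15.png

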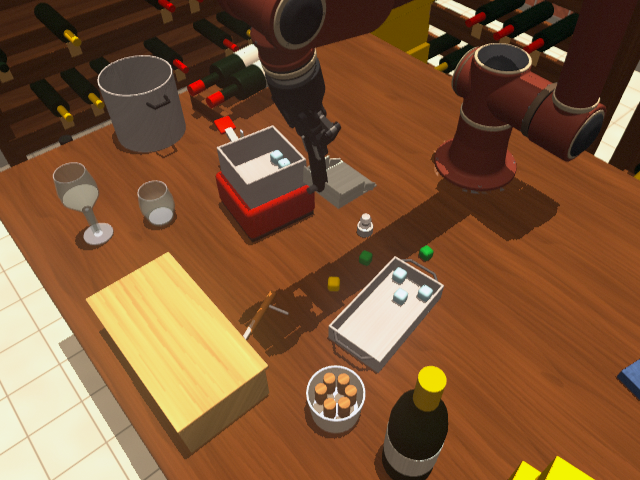

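```bash
python3 -m crank '[[-0.005,-0.012,-0.022,15,-28,5,1],[-0.005,-0.012,-0.022,15,-28,10,1],[-0.005,-0.012,-0.022,15,-28,20,1],[-0.005,-0.012,-0.022,15,-28,25,1],[-0.005,-0.012,-0.022,13,-25,25,1],[0,0,-0.018,8,-15,25,1],[0,0,0,0,-3,20,1],[0,0,0,0,0,0,1]]' 120
python3 - <<'E'
from h import *
S=scoop()
go(34,0,130,0,0,frame=TRAY)
over([S],'o3.png')
E
```

```text
t: 16.37
tool_pos: [0.6559, 0.2298, 0.4107]
tool_rot: [3.068, 0.285, -0.476]
contact_force: [-0.0, -0.5, -2.9]
opening: 0.0168
t 16.37 scoop in tray mm [ 31.7  17.4 144.1] yaw,pitch(+=lip up),roll [ 0.019 -0.003  0.002] lip [-15.8  16.5 144. ] F [-0.  -0.5 -2.9]
turn [ 0.0043 -0.0027  0.019 ] shift mm [ 7.  19.2 12.8]
```

View pics/o3.png

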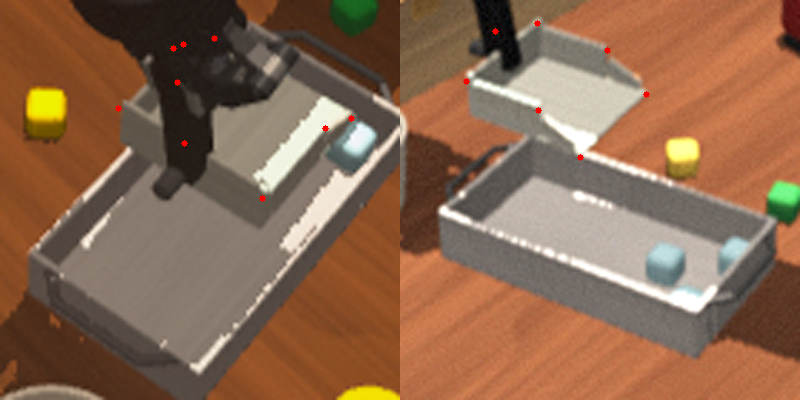

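```bash
python3 -m crank '[[0.002,-0.001,0.009,5,9,6,1],[0.002,-0.001,0.009,3,9,6,1],[0,0,0,0,2,0,1]]' 120
python3 - <<'E'
from h import *
S=scoop()
go(34,0,60,0,0,frame=TRAY)
E
```

```text
t: 16.72
tool_pos: [0.6669, 0.2069, 0.4078]
tool_rot: [3.076, 0.25, -0.454]
contact_force: [-0.5, -0.3, -3.0]
opening: 0.0166
t 16.72 scoop in tray mm [ 42.5  -5.2 139.7] yaw,pitch(+=lip up),roll [-0.004 -0.017 -0.001] lip [ -5.   -5.  138.8] F [-0.5 -0.3 -3. ]
turn [-0.     -0.0174 -0.0037] shift mm [19.8 -5.1 79.2]
```

```bash
python3 -m crank '[[0,-0.008,0,5,-2,18,1],[0,-0.008,0,5,-2,20,1],[0,0,0,5,-1,20,1],[0,0,0,4,0,15,1],[0,0,0,0,0,0,1],[0,0,0,0,0,0,1]]' 120
python3 - <<'E'
from h import *
S=scoop()
go(34,0,30,0,0,frame=TRAY); go(34,0,6,0,0,frame=TRAY)
E
```

```text
t: 17.22
tool_pos: [0.6637, 0.2073, 0.3275]
tool_rot: [3.074, 0.239, -0.475]
contact_force: [0.2, 0.2, -1.5]
opening: 0.017
t 17.22 scoop in tray mm [35.7 -3.5 60.9] yaw,pitch(+=lip up),roll [-0.01  -0.003 -0.001] lip [-11.8  -3.   60.7] F [ 0.2  0.2 -1.5]
turn [-0.0024 -0.0035 -0.0102] shift mm [ 8.6 -4.3 30.1]
turn [-0.0024 -0.0035 -0.0102] shift mm [15.9 -4.3 52.9]
```

```bash
python3 -m crank '[[0,0,-0.01,4,-4,15,1],[0,0,0,4,0,15,1],[0,0,0,4,0,12,1],[0,0,0,2,0,5,1],[0,0,0,0,0,0,1],[0,0,0,0,0,0,1]]' 120
python3 - <<'E'
from h import *
S=scoop()
go(34,0,4,0,0,frame=TRAY);over([S],'o4.png')
E
```

```text
t: 17.72
tool_pos: [0.6618, 0.2122, 0.273]
tool_rot: [3.074, 0.257, -0.477]
contact_force: [-0.1, -0.6, -2.3]
opening: 0.0164
t 17.72 scoop in tray mm [34.6  1.4  6.3] yaw,pitch(+=lip up),roll [ 0.001 -0.003  0.003] lip [-12.9   1.3   6.2] F [-0.1 -0.6 -2.3]
turn [-0.0024 -0.003   0.0013] shift mm [1.  0.7 2.5]
```

View pics/o4.png

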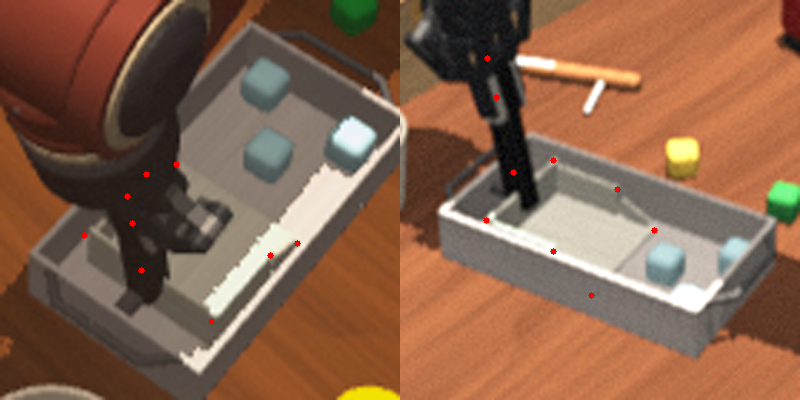

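```bash
python3 -m crank '[[0,0,0,1,0,3,1],[0,0,0,1,0,3,1],[0,0,0,0,0,0,1]]' 120
python3 - <<'E'
from h import *
S=scoop()
E
```

```text
t: 18.07
tool_pos: [0.6632, 0.2124, 0.2711]
tool_rot: [3.076, 0.257, -0.468]
contact_force: [0.1, -0.4, -0.7]
opening: 0.0162
t 18.07 scoop in tray mm [37.4  1.4  3.9] yaw,pitch(+=lip up),roll [ 0.    -0.008  0.003] lip [-10.1   1.4   3.5] F [ 0.1 -0.4 -0.7]
```

```bash
python3 -m crank '[[0,0,0,0,0,0,-0.2],[0,0,0,0,0,0,-0.6],[0,0,0,0,0,0,-1],[0,0,0,0,0,0,-1],[0,0,0,0,0,0,-1],[0,0,0,0,0,0,-1],[0,0,0,0,0,0,-1]]' 60
python3 - <<'E'
from h import *
st(); shot('wrist','w5.png'); look('s16.png')
E
```

```text
t: 18.65
tool_pos: [0.6642, 0.2124, 0.2743]
tool_rot: [3.078, 0.257, -0.46]
contact_force: [0.6, -0.2, 0.3]
opening: 0.0853
t 18.65 pos [0.6642 0.2124 0.2743] rot [ 3.078  0.257 -0.46 ] F [ 0.6 -0.2  0.3] op 0.0853 q [0.2  0.39 1.45 0.02 1.59 1.6 ]
```

View pics/w5.png

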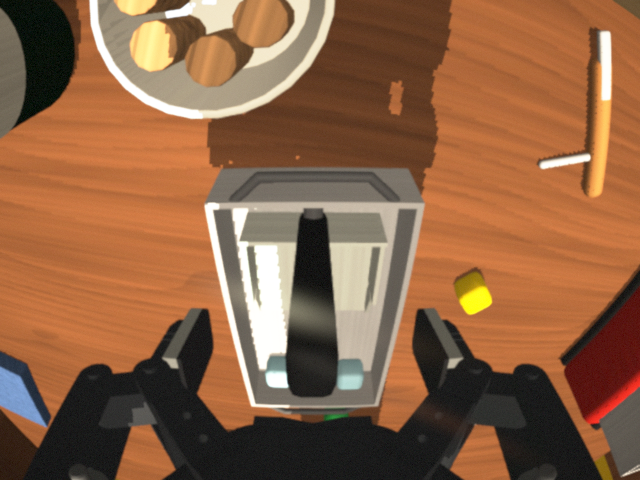

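View pics/s16.png

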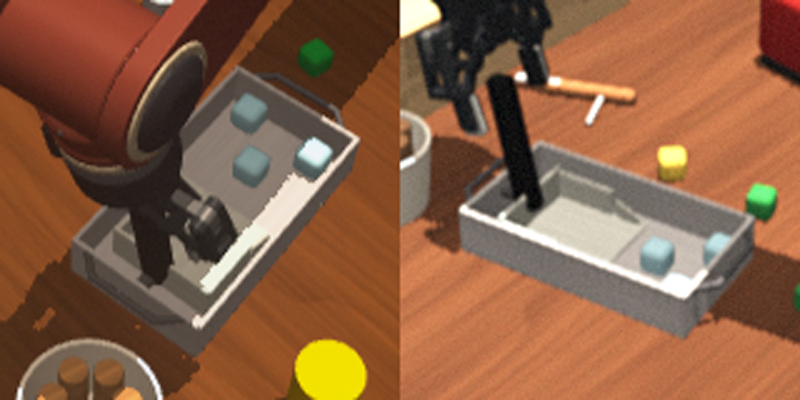

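```bash
python3 -m crank '[[0,0,0,0,0,-15,-1],[0,0,0,0,0,-30,-1],[0,0,0,0,0,-35,-1],[0,0.05,0,-8,0,-35,-1],[0,0.05,0,-8,5,-35,-1],[0,0.06,0,-8,15,-30,0],[0,0.06,0,-8,25,-20,1],[0,0.05,0,-8,30,-10,1]]' 60
python3 - <<'E'
from h import *
st(); d=shot('scene','s17.png'); e=shot('side','s18.png')
for q in ['lever_pad','hopper_floor','ice0_centre']:
  for dd in (d,e): print(q,[(np.round(x['centre'],3).tolist(),round(x['confidence'],2)) for x in spotter.mark_of(q,dd)[:6]])
for u in [(149,148),(186,130),(113,130)]: print(np.round(ray_plane(d,u,0),3))
a=cv2.imread('pics/s17.png')[60:240,90:330]; cv2.imwrite('pics/s17c.png',cv2.resize(a,(800,600),interpolation=cv2.INTER_CUBIC))
E
```

```text
t: 19.47
tool_pos: [0.6908, 0.1428, 0.4932]
tool_rot: [-3.126, -0.272, 0.04]
contact_force: [0.8, 0.6, 0.3]
opening: 0.0517
t 19.47 pos [0.6908 0.1428 0.4932] rot [-3.126 -0.272  0.04 ] F [0.8 0.6 0.3] op 0.0517 q [0.1  0.21 1.29 0.   1.66 1.5 ]
lever_pad [([0.727, -0.373, 0.006], 0.33)]
lever_pad [([0.496, -0.416, 0.138], 0.77)]
hopper_floor [([0.519, -0.232, 0.101], 0.9)]
hopper_floor [([0.518, -0.232, 0.104], 0.68)]
ice0_centre []
ice0_centre [([0.497, -0.413, 0.138], 0.57)]
[ 0.625 -0.625 -0.   ]
[ 0.506 -0.627  0.   ]
[ 0.663 -0.763  0.   ]
```

View pics/s17c.png

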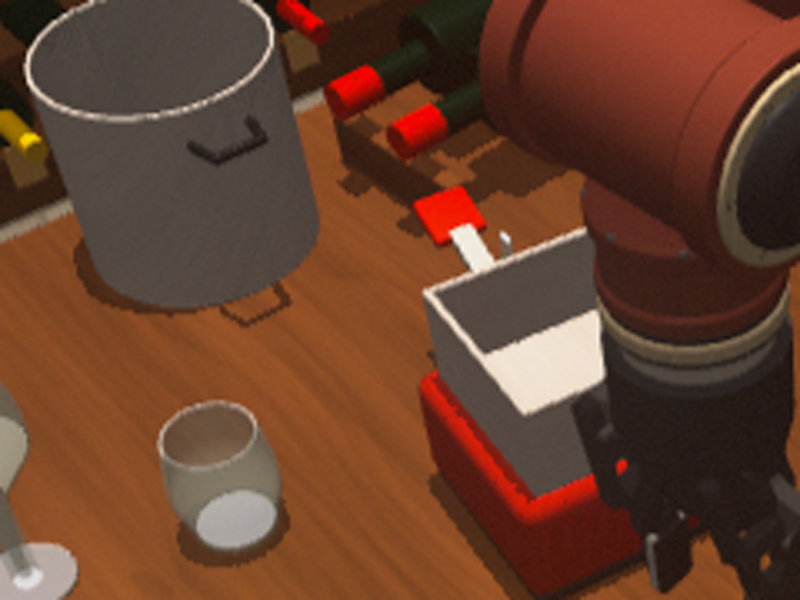

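View pics/s18.png

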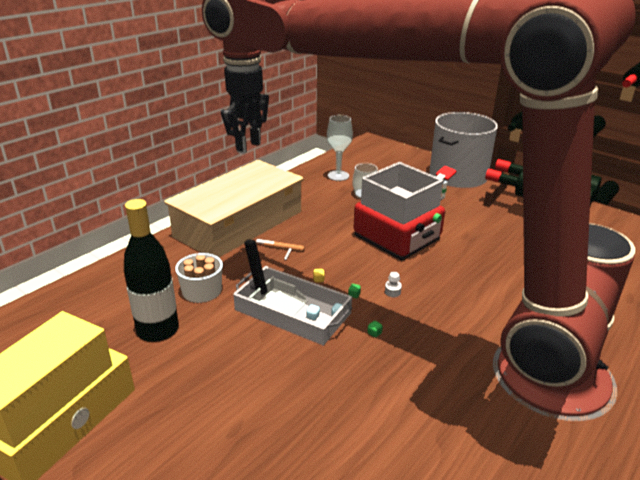

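Run:
```python
from h import *
d=eyes.get_image('scene'); print(np.round(ray_plane(d,(225,124.5),.136),3), ctrl.finger_overhang)
o=st()
M=np.eye(4); M[:3,:3]=np.array([[np.cos(.05),np.sin(.05),0],[np.sin(.05),-np.cos(.05),0],[0,0,-1]]); M[:3,3]=[.494,-.424,.40]; delta(o,M)
```

```text
[ 0.495 -0.412  0.136] 0.1734
t 19.92 pos [0.6909 0.1433 0.4852] rot [-3.126 -0.27   0.06 ] F [-1.2  0.4 -0.4] op 0.0001 q [0.1  0.22 1.3  0.   1.66 1.5 ]
turn [-0.0046  0.0383  0.1226] shift mm [-288.   525.7   92.5]
```

```bash
python3 -m crank '[[0,0.002,0.008,-18,33,0,1],[0,0.002,0.008,-18,33,0,1],[0,0.002,0.008,-18,33,0,1],[0,0.002,0.008,-18,33,0,1],[0,0.002,0.008,-18,33,0,1],[0,0.002,0.008,-18,33,0,1],[0,0.002,0.008,-18,33,0,1],[0,0.002,0.008,-18,33,0,1]]' 60;  python3 - <<'E'
from h import *
o=st()
M=np.eye(4); M[:3,:3]=np.array([[np.cos(.05),np.sin(.05),0],[np.sin(.05),-np.cos(.05),0],[0,0,-1]]); M[:3,3]=[.494,-.424,.40]; delta(o,M)
E
```

```text
t: 20.58
tool_pos: [0.5875, -0.1368, 0.4773]
tool_rot: [-3.125, -0.201, 0.059]
contact_force: [0.9, 0.0, 0.1]
opening: 0.0003
t 20.58 pos [ 0.5875 -0.1368  0.4773] rot [-3.125 -0.201  0.059] F [0.9 0.  0.1] op 0.0003 q [-0.35 -0.02  1.57 -0.01  1.63  1.09]
turn [-0.0104  0.0376  0.0785] shift mm [-126.6  273.8   78.8]
```

```bash
python3 -m crank '[[0,0.006,0.01,-16,34,8,1],[0,0.006,0.01,-16,34,8,1],[0,0.006,0.01,-16,34,8,1],[0,0.006,0.01,-16,34,8,1],[0,0.006,0.01,-16,34,8,1],[-0.005,0.006,0.01,-14,32,8,1],[-0.005,0,0.01,-10,22,8,1],[0,0,0,0,0,0,1]]' 60;  python3 - <<'E'
from h import *
o=st()
M=np.eye(4); M[:3,:3]=np.array([[np.cos(.05),np.sin(.05),0],[np.sin(.05),-np.cos(.05),0],[0,0,-1]]); M[:3,3]=[.494,-.424,.34]; delta(o,M)
E
```

```text
t: 21.25
tool_pos: [0.4999, -0.3813, 0.4124]
tool_rot: [-3.135, -0.088, 0.012]
contact_force: [0.0, 1.2, 0.1]
opening: 0.0001
t 21.25 pos [ 0.4999 -0.3813  0.4124] rot [-3.135 -0.088  0.012] F [0.  1.2 0.1] op 0.0001 q [-0.77  0.06  1.59 -0.    1.5   0.75]
turn [-0.0059  0.0077  0.0062] shift mm [-7.8 42.7 72.2]
```

```bash
python3 -m crank '[[0,0,0,-3,18,15,1],[-0.005,0.007,0.006,-3,18,20,1],[0,0,0,-1,5,20,1],[0,0,0,0,0,14,1],[0,0,0,0,0,0,1],[0,0,0,0,0,0,1]]' 60;  python3 - <<'E'
from h import *
o=st()
M=np.eye(4); M[:3,:3]=np.array([[np.cos(.05),np.sin(.05),0],[np.sin(.05),-np.cos(.05),0],[0,0,-1]]); M[:3,3]=[.494,-.424,.315]; delta(o,M)
shot('wrist','w6.png'); shot('scene','s19.png'); shot('side','s20.png')
a=cv2.imread('pics/s19.png')[60:240,160:340]; b=cv2.imread('pics/s20.png')[60:240,360:540]; cv2.imwrite('pics/s19c.png',cv2.resize(np.hstack([a,b]),(800,400),interpolation=cv2.INTER_CUBIC))
E
```

```text
t: 21.75
tool_pos: [0.4971, -0.4215, 0.3374]
tool_rot: [-3.133, -0.083, 0.005]
contact_force: [0.7, 1.1, 0.8]
opening: 0.0001
t 21.75 pos [ 0.4971 -0.4215  0.3374] rot [-3.133 -0.083  0.005] F [0.7 1.1 0.8] op 0.0001 q [-0.82  0.16  1.61  0.    1.38  0.7 ]
turn [-0.0077  0.0032  0.0027] shift mm [-3.2  2.5 22.4]
```

View pics/s19c.png

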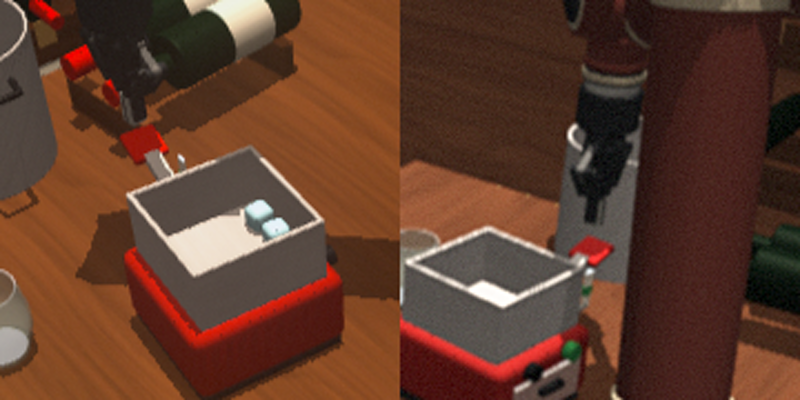

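View pics/w6.png

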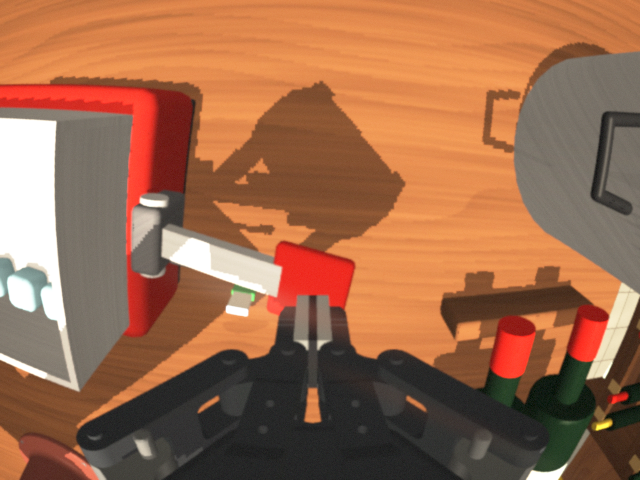

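```bash
python3 -m crank '[[0,0,0,-1,1,10,1],[0,0,0,-1,1,8,1],[0,0,0,0,0,4,1],[0,0,0,0,0,0,1]]' 60; python3 -m crank '[[0,0,0,0,0,5,1],[0,0,0,0,0,5,1],[0,0,0,0,0,0,1]]'
```

```text
t: 22.23
tool_pos: [0.4965, -0.4232, 0.3199]
tool_rot: [3.14, 0.086, 0.006]
contact_force: [0.0, -0.6, 0.6]
opening: -0.0
t: 22.48
tool_pos: [0.4968, -0.4238, 0.3105]
tool_rot: [3.137, 0.086, 0.008]
contact_force: [-0.9, 1.0, 3.2]
opening: 0.0003
```

```bash
python3 -m crank '[[0,0,0,0,0,6,1],[0,0,0,0,0,6,1],[0,0,0,0,0,6,1],[0,0,0,0,0,6,1],[0,0,0,0,0,0,1]]' 60
python3 - <<'E'
from h import *
st()
E
```

```text
t: 22.9
tool_pos: [0.4968, -0.4265, 0.2895]
tool_rot: [3.128, 0.085, 0.01]
contact_force: [-1.0, 1.5, 4.5]
opening: -0.0001
t 22.9 pos [ 0.4968 -0.4265  0.2895] rot [3.128 0.085 0.01 ] F [-1.   1.5  4.5] op -0.0001 q [-0.82  0.21  1.64 -0.    1.28  0.7 ]
```

```bash
python3 -m crank '[[0,0,0,0,-1,6,1],[0,0,0,0,-1,5,1],[0,0,0,0,0,2,1],[0,0,0,0,0,0,1]]' 60
python3 - <<'E'
from h import *
st();shot('wrist','w7.png'); shot('scene','s21.png'); shot('side','s22.png')
a=cv2.imread('pics/s21.png')[60:240,160:340]; b=cv2.imread('pics/s22.png')[60:240,360:540]; cv2.imwrite('pics/s21c.png',cv2.resize(np.hstack([a,b]),(800,400),interpolation=cv2.INTER_CUBIC))
E
```

```text
t: 23.23
tool_pos: [0.4968, -0.4264, 0.2797]
tool_rot: [3.123, 0.084, 0.011]
contact_force: [-1.5, 2.2, 6.3]
opening: -0.0003
t 23.23 pos [ 0.4968 -0.4264  0.2797] rot [3.123 0.084 0.011] F [-1.5  2.2  6.3] op -0.0003 q [-0.82  0.22  1.65 -0.01  1.26  0.7 ]
```

View pics/s21c.png

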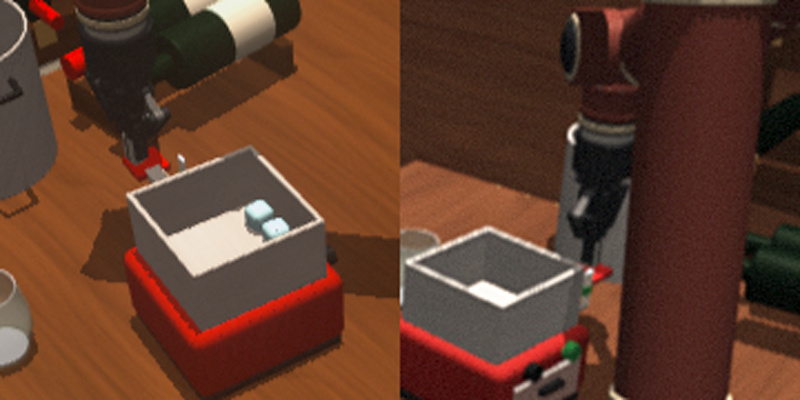

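View pics/w7.png

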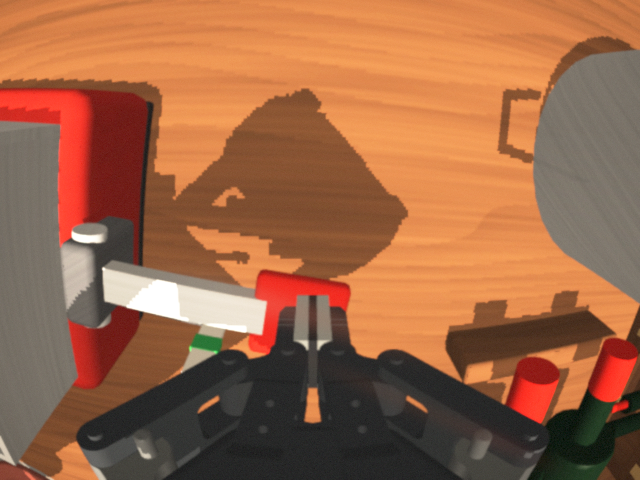

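```bash
python3 -m crank '[[0,0,0,0,0,2,1]]'
python3 - <<'E'
from h import *
look('s23.png'); st()
for i in range(10): eyes.get_image('side')
st()
E
```

```text
t: 23.47
tool_pos: [0.4969, -0.4264, 0.2791]
tool_rot: [3.123, 0.084, 0.01]
contact_force: [-3.2, 1.0, 7.1]
opening: 0.0
t 23.57 pos [ 0.4969 -0.4264  0.2789] rot [3.123 0.084 0.01 ] F [-3.7  1.   5.8] op -0.0002 q [-0.82  0.22  1.65 -0.01  1.26  0.7 ]
t 24.07 pos [ 0.4969 -0.4264  0.279 ] rot [3.123 0.084 0.01 ] F [-2.8  1.1  6.4] op -0.0002 q [-0.82  0.22  1.65 -0.01  1.26  0.7 ]
```

View pics/s23.png

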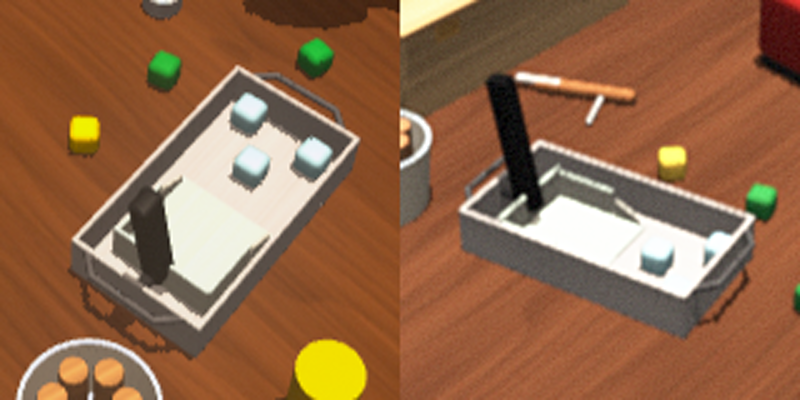

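```bash
python3 -c "
from station import ctrl
print(ctrl.finish_job())"
```

```text
the job is handed in; nothing more can be done
None
```

I scooped three of the six ice cubes and tipped them into the hopper. I then laid the scoop back in the +x half of the tray, let go of it, and pressed the lever to about level with the closed gripper. I handed the job in at about t = 24 s with the gripper still holding the lever.

What the last checks showed:
- **Ice:** the scene camera shows two cubes in the hopper, and the wrist camera showed a third. The other three are still in the tray.
- **Scoop:** it appears to lie flat in the tray, and nothing is touching it.
- **Lever:** the fingertips were at about 106 mm height, which puts the lever at about 0.29 rad. The force stayed around 6 N (8 N is stated for level), and the arm's height held to about 0.1 mm for half a second.
- **Bystanders:** none looked moved in the pictures. I did not measure their positions again.

- **While scooping:** the handle slipped a little in the grip as the lip met the outer row of ice. I re-estimated the scoop's pose from the pictures and raised the grip force to 120 N. The outer row did not go onto the blade.
- **Network reports:** some lever and ice reports were wrong. One put the lever pad at the glass, and one put ice at the lever pad. I ignored these and used the other camera's readings, the picture itself and the contact height.

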